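# Cover the culture pots, put up the spatulas and shut the drawer

## Robot

A 6-joint arm with a two-finger parallel gripper is mounted at the origin on the work surface. World frame = base frame: x ahead of the robot, y to its left, z up, the work surface at z = 0. Lengths are in m, angles in degrees, forces in N, time in s.
With the tool pointing down it reaches from about 0.375 to 0.9 m from the base axis. Payload 3.1 kg.
Tool frame: the origin (TCP) lies at the very end of the fingers, on their centre line; the grasp point (between the pads) lies 19 mm behind it; z points along the fingers, y is the line along which they close (so a half turn about z gives the same grasp; the last joint's range is limited). The gripper opens to 87 mm and grips with 3 to 60 N. Pads are 19 mm wide; open, the fingers measure 117 mm over their backs; the gripper's body (75 mm by 190 mm) begins 51 mm behind the grasp point.
Start: joints at [-76.977, 30.224, 82.088, -0, 67.689, -10.227], TCP at [0.247, -0.574, 0.223] pointing down, gripper open.
Joint ranges: [-176.69, 176.69], [-43.24, 126.21], [12.49, 139.97], [-82, 262], [0, 151.66], [-163.58, 163.58]. Speed limits (degrees/s): [159.86, 159.86, 180, 180, 180, 180].

## Interface

Orientations are given as a 3x3 rotation matrix whose columns are the frame's x, y, z axes.
In Python, from rig import readout, viewer, ticket gives the robot as it stands.
- The arm moves only by the tool send_rows, never from a script. Its argument "moves" is a list of rows, each a list of 6 numbers: the shift along the tool's x, y, z in units of 250 mm (1.0 is 250 mm), then the turn, a rotation vector about the tool's x, y, z in units of 90 degrees (1.0 is 90 degrees). A call has 1 to 12 rows; each row is the pose to reach, as a shift and turn from the pose commanded when the call began, along the tool's axes at that moment; what a row does not reach only later rows make up. A row lasts 1/10 s, in which the tool goes at most 50 mm and 8.59 degrees, less where a joint would pass 70% of its speed; a pose out of reach is approached as far as the arm can. A call with a number of a shift or a turn outside -1 to 1 is refused whole. A call with a gripper value outside its range is refused whole. "grip" is the opening, from 0 (shut) to 1 (fully open), set as the call begins (left out, the last holds). The fingers move at their own pace and stop on an object; the grip force is fixed at half the most. Time passes only in rows, so rows that repeat a pose let the fingers close. It gives the time, the measured TCP pose, the force, the opening and the grip force at its end, in the units of the state.
- readout.read_state(): the state, without advancing time (a new reading comes with each control period).
- viewer.capture(name): name is "scene" or "top" or "wrist"; returns (picture, depth): 420x560x3 uint8, red, green, blue; 420x560 float32, m along the optical axis (not along the pixel's ray), 0 where there is no reading.
- viewer.camera_info(name): a dict with "fx", "fy", "cx", "cy" (pixels), "R" (3x3) and "t" (3): a world point X has camera coordinates R X + t; the wrist camera has in their place "tool_from_camera" (4x4, takes a point from camera to tool coordinates, whose origin is the TCP and whose axes are the flange's). Camera axes: x right, y down, z forward; pixel columns grow to the right and rows downward; lengths in m; the calibration is good to about 2 mm. A picture is of the moment at which its call begins: read the wrist's pose just before it. camera_info takes no time and is no camera call.
- ticket.hand_in(): hands the job in; it is judged then, once.
The state is a dict: "time_s": time; "joint_positions": joint angles; "qvel": joint speeds; "tau": joint torques, N m; "position": TCP position; "tcp_rot": TCP orientation; "force": force on the tool from outside, world axes, zero at the start; "moment": the same for the moment, N m; "opening": opening from 0.0 (shut) to 1.0 (fully open); "grasp_force": force on a finger pad.
Only numpy, scipy, OpenCV 4.12 (cv2) and the standard library are available. Lean on these libraries where they do the work, as an engineer would, in place of code of your own. Each camera call takes 0.05 s, during which the arm holds its last target. There are 200 camera calls.

## Task

Finish up after plating: set both white covers on the two amber pots in the open drawer, one on each, so that they sit seated and level on the rims, and after that push the drawer fully home. Stand every spatula blade down in the aluminium beaker, before or after, and leave the bottle, the jar and the petri dishes where they are.

Things in the scene. Friction and masses are not known exactly. Their poses are not given: they have to be found in the camera images.
- unit: low wooden specimen drawer unit, 240 deep (x) x 260 wide (y) x 130 mm high, fixed to the bench at a different place and yaw each time. Origin: centre of its underside. Its +x points into it (the direction in which the drawer closes); the drawer opens to its -x.
- unit_drawer0 (a joint): opening of the drawer in m: 0 = fully home, starts 0.12 to 0.16 open, at most 0.165; slides stiffly and stays where left (about 2 N to push).
- unit_drawer0_handle (a point): middle of the steel bar handle on the drawer front: bar about 10 mm thick, 120 mm long, parallel to the front, 35 mm in front of it, 92 mm above the bench. The drawer's front reaches 118 mm above the bench, its side walls 108 mm.
- pot0_rim (a point): centre of the open mouth of amber pot 0, at rim height (72 mm above the bench). The pot, outside diameter 80, inside 72, height 50 mm, is held fast in the drawer and moves with it; the two pots' centres are 104 mm apart. z up.
- pot1_rim (a point): centre of the open mouth of amber pot 1, at rim height (72 mm above the bench). The pot, outside diameter 80, inside 72, height 50 mm, is held fast in the drawer and moves with it; the two pots' centres are 104 mm apart. z up.
- cover_a: loose white pot cover (either cover fits either pot): disc of diameter 86 and thickness 5 mm, below it a locating step of diameter 66 and height 6 mm that enters the pot's mouth, above it a blue round knob of diameter 24 and height 30 mm. Origin: centre of the underside of the step; z up through the knob; disc's top at z = 11 mm, knob from 11 to 41 mm. 80 g.
- cover_a_seat (a point): centre of the underside of that cover's disc (6 mm above its origin), the face that rests on the rim: it lies at the rim centre when seated.
- cover_b: loose white pot cover (either cover fits either pot): disc of diameter 86 and thickness 5 mm, below it a locating step of diameter 66 and height 6 mm that enters the pot's mouth, above it a blue round knob of diameter 24 and height 30 mm. Origin: centre of the underside of the step; z up through the knob; disc's top at z = 11 mm, knob from 11 to 41 mm. 80 g.
- cover_b_seat (a point): centre of the underside of that cover's disc (6 mm above its origin), the face that rests on the rim: it lies at the rim centre when seated.
- beaker: aluminium beaker fixed to the bench: outside diameter 104, inside 96, height 115 mm, floor 6 mm thick. Origin: centre of its underside, z up.
- beaker_in (a point): centre of the beaker's inner floor, 109 mm below its rim.
- mat: green bench mat 170 x 280 x 3 mm on which the spatulas lie, fixed. Origin: centre of its underside.
- spatula0: spatula 170 mm long (yellow or orange handle), possibly absent: square handle 20 x 20 mm from x = -10 to x = +80 mm, thin steel blade 12 x 4 mm from x = -90 to -10 mm. Its long axis is at z = 10 mm. Origin: on the handle's underside, 80 mm from the handle's end; +x points to the handle's end, -x to the blade's tip. 45 g.
- spatula0_tip (a point): tip of that spatula's blade.
- spatula1: spatula 170 mm long (yellow or orange handle), possibly absent: square handle 20 x 20 mm from x = -10 to x = +80 mm, thin steel blade 12 x 4 mm from x = -90 to -10 mm. Its long axis is at z = 10 mm. Origin: on the handle's underside, 80 mm from the handle's end; +x points to the handle's end, -x to the blade's tip. 45 g.
- spatula1_tip (a point): tip of that spatula's blade.
- spatula2: spatula 170 mm long (yellow or orange handle), possibly absent: square handle 20 x 20 mm from x = -10 to x = +80 mm, thin steel blade 12 x 4 mm from x = -90 to -10 mm. Its long axis is at z = 10 mm. Origin: on the handle's underside, 80 mm from the handle's end; +x points to the handle's end, -x to the blade's tip. 45 g.
- spatula2_tip (a point): tip of that spatula's blade.
- spatula3: spatula 170 mm long (yellow or orange handle), possibly absent: square handle 20 x 20 mm from x = -10 to x = +80 mm, thin steel blade 12 x 4 mm from x = -90 to -10 mm. Its long axis is at z = 10 mm. Origin: on the handle's underside, 80 mm from the handle's end; +x points to the handle's end, -x to the blade's tip. 45 g.
- spatula3_tip (a point): tip of that spatula's blade.
- reagent: amber reagent bottle with red cap, diameter 60, height 130 mm, bystander. Origin: centre of underside.
- jar: white jar with orange cap, diameter 64, height 80 mm, bystander. Origin: centre of underside.
- dishes: stack of two clear petri dishes, diameter 90, height 28 mm, bystander. Origin: centre of underside.
Mind the look-alikes: they are no part of the job. Leave any green or pink look-alike of the spatula0 alone.

How it is judged (in metres and radians):
On the way, in this order (a step that is already met when the one before it is completed fails the run):
1. both pots covered, the covers seated and level, while the drawer is still open ((((horizontal distance between cover_a_seat and pot0_rim below 0.007 m and z of cover_a_seat in the frame of pot0_rim between -0.003 and 0.003 m and angle between cover_a's own z axis and vertical below 0.06 rad) and (horizontal distance between cover_b_seat and pot1_rim below 0.007 m and z of cover_b_seat in the frame of pot1_rim between -0.003 and 0.003 m and angle between cover_b's own z axis and vertical below 0.06 rad)) or ((horizontal distance between cover_a_seat and pot1_rim below 0.007 m and z of cover_a_seat in the frame of pot1_rim between -0.003 and 0.003 m and angle between cover_a's own z axis and vertical below 0.06 rad) and (horizontal distance between cover_b_seat and pot0_rim below 0.007 m and z of cover_b_seat in the frame of pot0_rim between -0.003 and 0.003 m and angle between cover_b's own z axis and vertical below 0.06 rad))) and value of joint unit_drawer0 above 0.05 m), for 0.3 s.
2. drawer pushed fully home (value of joint unit_drawer0 below 0.004 m), for 0.2 s.
At the end, for the whole second after the job is handed in: Covers on separate pots, centred within 7 mm, disc within 3 mm of rim height, tilted under 0.06 rad; drawer under 4 mm from home; every spatula blade down in the beaker (tip inside, under 50 mm above its floor, leaning under 0.8 rad); all at rest ((((horizontal distance between cover_a_seat and pot0_rim below 0.007 m and z of cover_a_seat in the frame of pot0_rim between -0.003 and 0.003 m and angle between cover_a's own z axis and vertical below 0.06 rad) and (horizontal distance between cover_b_seat and pot1_rim below 0.007 m and z of cover_b_seat in the frame of pot1_rim between -0.003 and 0.003 m and angle between cover_b's own z axis and vertical below 0.06 rad)) or ((horizontal distance between cover_a_seat and pot1_rim below 0.007 m and z of cover_a_seat in the frame of pot1_rim between -0.003 and 0.003 m and angle between cover_a's own z axis and vertical below 0.06 rad) and (horizontal distance between cover_b_seat and pot0_rim below 0.007 m and z of cover_b_seat in the frame of pot0_rim between -0.003 and 0.003 m and angle between cover_b's own z axis and vertical below 0.06 rad))) and value of joint unit_drawer0 below 0.004 m and horizontal distance between each of spatula0_tip, spatula1_tip, spatula2_tip, spatula3_tip and beaker_in below 0.05 m and z of each of spatula0_tip, spatula1_tip, spatula2_tip, spatula3_tip in the frame of beaker_in below 0.05 m and angle between each of spatula0, spatula1, spatula2, spatula3's own x axis and vertical below 0.8 rad and linear speed of each of spatula0, spatula1, spatula2, spatula3 below 0.05 m/s and linear speed of each of cover_a, cover_b below 0.03 m/s); the robot touches nothing.
It fails at once if the reagent bottle is moved more than 30 mm or tipped (distance of reagent from where it was at the start of the episode above 0.03 m or angle between reagent's own z axis and vertical above 0.5 rad).
It fails at once if the jar is moved more than 30 mm or tipped (distance of jar from where it was at the start of the episode above 0.03 m or angle between jar's own z axis and vertical above 0.5 rad).
It fails at once if the stack of petri dishes is moved more than 30 mm or tipped (distance of dishes from where it was at the start of the episode above 0.03 m or angle between dishes's own z axis and vertical above 0.5 rad).
Of spatula0, spatula1, spatula2, spatula3 only 3 to 4 are there at a start; the rules pass over those that are not, and their reading is None.
At some moment in a run one of spatula0, spatula1, spatula2, spatula3 may be knocked a few centimetres aside while the robot is not near it.
Once in a run the grip may slacken for a moment while it holds something.
It also fails if it takes over 210 s, if anything falls off the work surface, if the arm or the gripper's body presses on something with over 40 N, if the wrist force passes 120 N, or if a joint passes its speed limit or range.

## Working session

There is one attempt and no reset: what is moved stays moved. The work goes in short steps, Python scripts to look and compute and a tool call to move; the robot and the scene stay as the last step left them, time stands still between calls to the robot, and variables do not carry over. Pictures are saved under pics/ and viewed, at most 15 in all, crops included, and the job is handed in when it is done.

Besides the shell and the picture viewer there is one more tool, called after "Request:" by a JSON object that holds its "op" and its "data". send_rows: Moves the arm, as the interface text tells. Shifts and turns lie within -1 to 1; 1 stands for 250 mm of shift or 90 degrees of turn. Its arguments: {"type":"object","properties":{"moves":{"type":"array"},"grip":{"type":"number"}},"required":["moves"]}

```bash
ls; mkdir -p pics; cat > h.py <<'E'
import numpy as np, cv2
from rig import readout, viewer, ticket
def cap(n):
    s=readout.read_state(); p,d=viewer.capture(n); return s,p,d
def pose(s):
    T=np.eye(4); T[:3,:3]=np.array(s["tcp_rot"]).reshape(3,3); T[:3,3]=s["position"]; return T
def cam(n,s=None):
    c=viewer.camera_info(n); K=np.array([[c["fx"],0,c["cx"]],[0,c["fy"],c["cy"]],[0,0,1]])
    if "R" in c:
        W=np.eye(4); W[:3,:3]=c["R"]; W[:3,3]=c["t"]; W=np.linalg.inv(W)
    else: W=pose(s)@np.array(c["tool_from_camera"])
    return K,W   # W world_from_cam
def cloud(n,s,d):
    K,W=cam(n,s); v,u=np.indices(d.shape); r=np.stack([(u-K[0,2])/K[0,0]*d,(v-K[1,2])/K[1,1]*d,d],-1)
    P=r@W[:3,:3].T+W[:3,3]; P[d==0]=np.nan; return P
def onplane(n,s,u,v,z):
    K,W=cam(n,s); r=W[:3,:3]@np.array([(u-K[0,2])/K[0,0],(v-K[1,2])/K[1,1],1]); o=W[:3,3]
    return o+r*(z-o[2])/r[2]
def save(p,f): cv2.imwrite('pics/'+f,cv2.cvtColor(p,cv2.COLOR_RGB2BGR))
E
python3 - <<'E'
from h import *
for n in("scene","top"):
    s,p,d=cap(n); save(p,n+'0.png'); np.savez(n+'0.npz',p=p,d=d); K,W=cam(n,s); print(n,K[0,0],W.round(3).tolist())
print(viewer.camera_info("wrist")); print(s)
E
```

```text
pics
scene 480.885974331043 [[-0.047, 0.86, -0.508, 1.22], [0.999, 0.034, -0.036, -0.056], [-0.014, -0.509, -0.86, 1.308], [0.0, 0.0, 0.0, 1.0]]
top 435.05269365525686 [[0.005, -0.997, 0.081, 0.37], [-1.0, -0.006, -0.005, -0.105], [0.005, -0.081, -0.997, 1.701], [0.0, 0.0, 0.0, 1.0]]
{'fx': 295.3277048782034, 'fy': 295.3277048782034, 'cx': 276.61940956774225, 'cy': 207.9147051292795, 'tool_from_camera': array([[-1.52607425e-03, -9.54088990e-01, -2.99519400e-01,
         8.18536668e-02],
       [ 9.99997381e-01, -1.96686675e-03,  1.17019350e-03,
        -3.73267511e-05],
       [-1.70558349e-03, -2.99516830e-01,  9.54089492e-01,
        -1.61396686e-01],
       [ 0.00000000e+00,  0.00000000e+00,  0.00000000e+00,
         1.00000000e+00]])}
{'time_s': 0.05, 'joint_positions': array([-7.69757820e+01,  3.02766007e+01,  8.21544158e+01,  6.57690712e-04,
        6.76872135e+01, -1.02279964e+01]), 'qvel': array([ 0.02308591,  0.07787989, -0.16108162, -0.0908206 ,  0.07028439,
       -0.00813424]), 'tau': array([ 6.55692984e-04, -4.41370869e+01, -1.77340078e+01,  6.37086178e-02,
        5.33950387e-02, -3.82978044e-05]), 'position': array([ 0.24659962, -0.5735309 ,  0.22160791]), 'tcp_rot': array([[ 9.18777763e-01,  3.94774892e-01, -4.54690201e-04],
       [ 3.94774974e-01, -9.18775636e-01,  2.01280985e-03],
       [ 3.76848512e-04, -2.02882525e-03, -9.99997871e-01]]), 'force': array([ 0.00643335, -0.1781099 ,  0.62899151]), 'moment': array([0.05424633, 0.0104245 , 0.03612244]), 'grasp_force': 0.0, 'opening': 1.0035128746481727}
```

View pics/scene0.png

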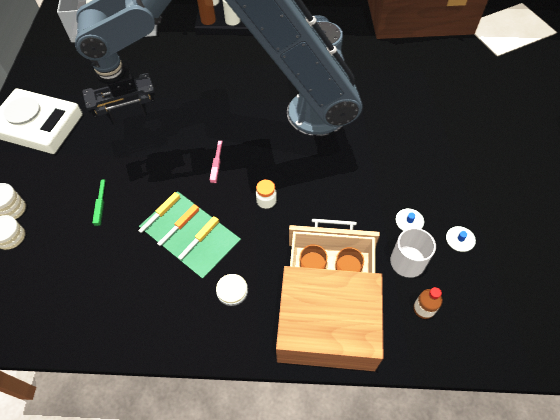

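View pics/top0.png

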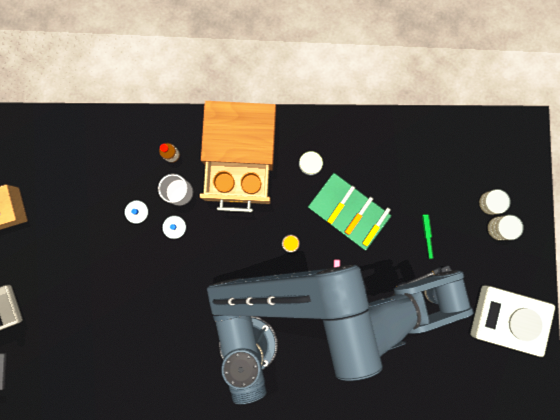

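The scene view shows three spatulas on the mat at (160,212), (178,226), (198,238). It also shows the covers' blue knobs at (410,217) and (462,236), the beaker at (412,254), the pots at (313,261) and (349,262), the handle at (334,222) and the jar at (266,194). The top view shows the same things: knobs (136,211) and (173,227), beaker (176,190), pots (224,182) and (251,184). The pink and green look-alikes stay where they are.

```bash
cat > m.py <<'E'
from h import *
import sys
def seg(n,p,P,lo,hi,zmin,zmax,amin=6,ws=None):
    hsv=cv2.cvtColor(p,cv2.COLOR_RGB2HSV); m=cv2.inRange(hsv,lo,hi)
    m&=((P[...,2]>zmin)&(P[...,2]<zmax)).astype(np.uint8)*255
    if ws is not None: m&=((P[...,0]>ws[0])&(P[...,0]<ws[1])&(P[...,1]>ws[2])&(P[...,1]<ws[3])).astype(np.uint8)*255
    k,l,st,c=cv2.connectedComponentsWithStats(m)
    out=[]
    for i in range(1,k):
        if st[i,4]>=amin:
            q=P[l==i]; out.append((st[i,4],c[i].round(1),np.median(q,0).round(4),q.min(0).round(3),q.max(0).round(3),q))
    return out
if __name__=="__main__":
  for n in("scene","top"):
    z=np.load(n+'0.npz');p,d=z['p'],z['d']; P=cloud(n,None,d)
    for name,lo,hi in(("blue",(100,120,60),(125,255,255)),("yel/or",(8,170,120),(35,255,255)),("green",(50,100,40),(90,255,255))):
        print(n,name)
        for o in seg(n,p,P,lo,hi,-.02,.2): print("  ",o[0],*[x.tolist() for x in o[1:5]])
E
python3 m.py
python3 - <<'E'
from h import *
for n,px in(("scene",dict(beakerc=(412,254),jar=(266,186),bottle=(435,293),pot0=(313,261),pot1=(349,262),hand=(334,222),unit=(332,300),dish=(232,289),bench=(450,150))),("top",dict(beaker=(176,190),jar=(291,243),bottle=(165,149),pot0=(224,182),pot1=(251,184),hand=(236,209),unit=(238,132),dish=(311,163),bench=(120,250)))):
    d=np.load(n+'0.npz')['d']; P=cloud(n,None,d)
    for k,(u,v) in px.items(): print(n,k,P[v,u].round(3))
E
```

```text
scene blue
   62 [410.5, 217.3] [0.453, 0.2882, 0.0374] [0.44, 0.278, 0.013] [0.46, 0.3, 0.047]
   66 [462.0, 235.8] [0.5117, 0.4362, 0.0385] [0.497, 0.426, 0.014] [0.518, 0.448, 0.047]
scene yel/or
   9 [272.9, 184.0] [0.3227, -0.1387, 0.0006] [0.304, -0.153, -0.004] [0.371, -0.134, 0.079]
   38 [265.8, 193.9] [0.4098, -0.1563, 0.0735] [0.396, -0.181, 0.063] [0.416, -0.135, 0.083]
   57 [169.3, 205.7] [0.4265, -0.4666, 0.0133] [0.391, -0.491, 0.002] [0.461, -0.441, 0.021]
   78 [188.5, 217.9] [0.4683, -0.3993, 0.014] [0.416, -0.424, 0.002] [0.505, -0.374, 0.027]
   41 [208.7, 230.3] [0.5113, -0.3297, 0.0139] [0.474, -0.351, 0.005] [0.546, -0.305, 0.022]
   462 [312.9, 257.7] [0.6003, -0.0077, 0.0296] [0.576, -0.046, 0.019] [0.648, 0.028, 0.081]
   482 [348.9, 260.5] [0.6051, 0.0971, 0.0298] [0.582, 0.056, 0.02] [0.652, 0.132, 0.079]
   286 [429.4, 300.6] [0.7449, 0.2971, 0.0905] [0.708, 0.277, 0.067] [0.762, 0.333, 0.111]
scene green
   347 [98.8, 204.8] [0.4387, -0.6928, 0.0158] [0.323, -0.72, -0.006] [0.503, -0.676, 0.028]
   8 [148.6, 227.1] [0.5007, -0.5221, 0.0019] [0.492, -0.5
[... 1591 characters left out ...]
 -0.557, -0.013] [0.604, -0.321, 0.016]
   317 [427.6, 234.1] [0.4311, -0.6949, 0.0132] [0.334, -0.72, -0.013] [0.506, -0.673, 0.028]
scene beakerc [0.564 0.289 0.008]
scene jar [ 0.385 -0.157  0.083]
scene bottle [0.737 0.305 0.132]
scene pot0 [ 0.61  -0.008  0.032]
scene pot1 [0.606 0.098 0.024]
scene hand [0.514 0.049 0.097]
scene unit [0.766 0.039 0.128]
scene dish [ 0.707 -0.236  0.032]
scene bench [0.158 0.456 0.002]
top beaker [0.595 0.288 0.001]
top jar [ 0.389 -0.162  0.084]
top bottle [0.729 0.302 0.131]
top pot0 [0.625 0.097 0.024]
top pot1 [ 0.617 -0.008  0.025]
top hand [0.513 0.043 0.094]
top unit [0.794 0.036 0.13 ]
top dish [ 0.701 -0.241  0.029]
top bench [0.359 0.499 0.001]
```

```bash
cat >> h.py <<'E'
from scipy.spatial.transform import Rotation as Ro
def rows(targets,s=None):
    """targets: (xyz, yaw) or (xyz, R 3x3); prints rows from present pose"""
    s=s or readout.read_state(); T=pose(s)
    for t,y in targets:
        if np.isscalar(y): y=Ro.from_euler('z',y,degrees=True).as_matrix()@np.diag([1.,-1,-1])
        d=T[:3,:3].T@(np.array(t)-T[:3,3]); r=Ro.from_matrix(T[:3,:3].T@y).as_rotvec(degrees=True)
        print((d/.25).round(3).tolist()+(r/90).round(3).tolist(), "n=",round(max(np.linalg.norm(d)/.05,np.linalg.norm(r)/8.59),1))
E
python3 - <<'E'
from h import *
rows([((.40,-.40,.30),0),((.42,-.33,.30),0)])
E
```

```text
[0.838, -0.396, -0.312, -0.001, 0.0, 0.258] n= 4.9
[1.022, -0.622, -0.312, -0.001, 0.0, 0.258] n= 6.2
```

Request:
{"op": "send_rows", "data": {"moves": [[0.84, -0.4, -0.31, 0, 0, 0.258], [0.84, -0.4, -0.31, 0, 0, 0.258], [0.84, -0.4, -0.31, 0, 0, 0.258], [0.84, -0.4, -0.31, 0, 0, 0.258], [0.84, -0.4, -0.31, 0, 0, 0.258], [0.84, -0.4, -0.31, 0, 0, 0.258]]}}

```text
time_s: 0.7
position: [0.4037, -0.3956, 0.302]
tcp_rot: [[1.0, 0.007, 0.003], [0.007, -1.0, -0.001], [0.003, 0.001, -1.0]]
force: [-0.5, -0.6, 0.4]
opening: 0.998
grasp_force: 0.0
```

Request:
{"op": "send_rows", "data": {"moves": [[0.1, -1, 0, 0, 0, 0], [0.1, -1, 0, 0, 0, 0], [0.1, -1, 0, 0, 0, 0], [0.1, -1, 0, 0, 0, 0], [0.1, -1, 0, 0, 0, 0], [0.1, -1, 0, 0, 0, 0]]}}

```text
time_s: 1.3
position: [0.4235, -0.144, 0.2994]
tcp_rot: [[1.0, 0.006, -0.003], [0.006, -1.0, 0.004], [-0.003, -0.004, -1.0]]
force: [-0.1, 0.3, 0.1]
opening: 1.001
grasp_force: 0.0
```

Request:
{"op": "send_rows", "data": {"moves": [[0.1, -1, 0, 0, 0, 0], [0.1, -1, 0, 0, 0, 0], [0.1, -1, 0, 0, 0, 0], [0.1, -1, 0, 0, 0, 0], [0.1, -1, 0, 0, 0, 0], [0.1, -1, 0, 0, 0, 0], [0.1, -1, 0, 0, 0, 0], [0.1, -1, 0, 0, 0, 0]]}}

```text
time_s: 2.1
position: [0.4501, 0.0991, 0.2997]
tcp_rot: [[1.0, -0.001, -0.001], [-0.001, -1.0, -0.001], [-0.001, 0.001, -1.0]]
force: [0.6, -0.6, 0.1]
opening: 1.0
grasp_force: 0.0
```

```bash
python3 - <<'E'
from h import *
import pickle
s,p,d=cap("wrist"); save(p,'w1.png'); pickle.dump((s,p,d),open('w1.pkl','wb')); print(s["position"],s["tcp_rot"],s["joint_positions"])
E
```

```text
[0.45014093 0.09909877 0.29969941] [[ 9.99999437e-01 -8.15085086e-04 -6.79364605e-04]
 [-8.15687734e-04 -9.99999274e-01 -8.87271496e-04]
 [-6.78640910e-04  8.87825146e-04 -9.99999376e-01]] [-1.48406362e+00  1.18744188e+01  9.86966990e+01 -5.53441447e-02
  6.94664860e+01  8.85820839e+01]
```

Request:
{"op": "send_rows", "data": {"moves": [[0, -0.5, 0, 0, 0, 0], [0, -0.5, 0, 0, 0, 0], [0, -0.5, 0, 0, 0, 0], [0, -0.5, 0, 0, 0, 0], [0, -0.5, 0, 0, 0, 0]]}}

```text
time_s: 2.65
position: [0.4502, 0.224, 0.2998]
tcp_rot: [[1.0, -0.001, -0.001], [-0.001, -1.0, -0.001], [-0.001, 0.001, -1.0]]
force: [0.1, -0.8, -0.1]
opening: 0.999
grasp_force: 0.0
```

```bash
python3 - <<'E'
from h import *
import pickle
s,p,d=cap("wrist"); save(p,'w2.png'); pickle.dump((s,p,d),open('w2.pkl','wb')); print(s["time_s"],s["position"],s["tcp_rot"],s["joint_positions"])
E
```

```text
2.65 [0.45023447 0.22401946 0.29979874] [[ 9.99999616e-01 -7.13281434e-04 -5.09319915e-04]
 [-7.13876433e-04 -9.99999062e-01 -1.16899750e-03]
 [-5.08485613e-04  1.16936064e-03 -9.99999187e-01]] [ 1.37377445e+01  1.55460363e+01  9.34572413e+01 -6.14670215e-02
  7.10409856e+01  1.03798622e+02]
```

View pics/w2.png

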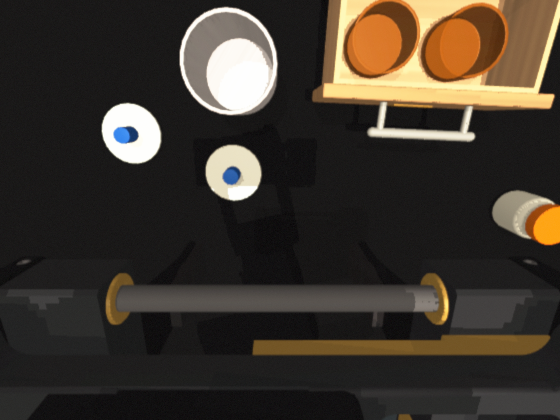

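View pics/w1.png

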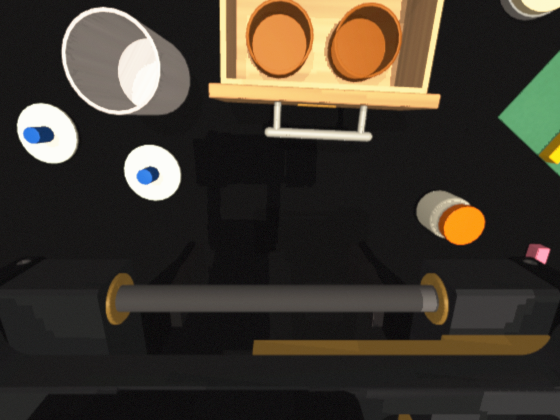

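```bash
cat > fit.py <<'E'
from h import *
from scipy.optimize import least_squares
def circ(q,r=None):
    q=q[:,:2]; c=np.median(q,0)
    f=lambda v: np.hypot(q[:,0]-v[0],q[:,1]-v[1])-(v[2] if r is None else r)
    x0=[*c,.04] if r is None else c
    o=least_squares(f,x0,loss='soft_l1',f_scale=.002); return o.x.round(4), len(q), np.median(abs(o.fun)).round(4)
E
python3 - <<'E'
from fit import *
import pickle
for n in("w1","w2"):
    s,p,d=pickle.load(open(n+'.pkl','rb')); P=cloud("wrist",s,d); h=cv2.cvtColor(p,cv2.COLOR_RGB2HSV)
    amber=cv2.inRange(h,(3,150,50),(20,255,255))>0
    X,Y,Z=P[...,0],P[...,1],P[...,2]
    print(n)
    for y0 in(-.008,.097):
        m=amber&(np.hypot(X-.62,Y-y0)<.055); z=Z[m]
        rim=m&(Z>.067)&(Z<.08); print(" pot",y0,np.nanmax(z).round(4),np.percentile(z[z>.065],[10,50,90]).round(4),circ(P[rim]))
        w=m&(Z>.04)&(Z<.066)&(np.hypot(X-.62,Y-y0)<.039); print("   inner wall",circ(P[w]))
    blue=cv2.inRange(h,(100,120,40),(125,255,255))>0; white=(h[...,1]<60)&(h[...,2]>110)
    for c in((.452,.287),(.511,.436)):
        m=blue&(np.hypot(X-c[0],Y-c[1])<.05); zz=Z[m]; t=m&(Z>np.percentile(zz,80)-.004)
        print(" knob",np.percentile(zz,[10,50,90]).round(4),np.nanmean(P[t],0).round(4),t.sum())
        ys,xs=np.nonzero(t); print("   onplane .041",onplane("wrist",s,xs.mean(),ys.mean(),.041).round(4))
        m=white&(np.hypot(X-c[0],Y-c[1])<.06)&(Z<.03); print("   disc z",np.nanmedian(Z[m]).round(4)); 
        e=cv2.morphologyEx(m.astype(np.uint8),cv2.MORPH_CLOSE,np.ones((15,15))); cs=max(cv2.findContours(e,0,1)[0],key=len)[:,0]
        q=np.array([onplane("wrist",s,u,v,.011) for u,v in cs]); print("   edge",circ(q))
    m=(Z>.085)&(Z<.12)&(np.hypot(X-.58,Y-.29)<.075); t=m&(Z>np.nanpercentile(Z[m],50)); print(" beaker z",np.nanmedian(Z[t]).round(3),circ(P[t]))
E
```

```text
w1
 pot -0.008 0.0732 [0.0672 0.0709 0.0721] (array([ 0.6151, -0.0086,  0.0376]), 855, np.float64(0.001))
   inner wall (array([ 0.6143, -0.0077,  0.0375]), 683, np.float64(0.0004))
 pot 0.097 0.0736 [0.0679 0.0707 0.0719] (array([0.6199, 0.0947, 0.0375]), 753, np.float64(0.001))
   inner wall (array([0.6189, 0.0949, 0.0371]), 615, np.float64(0.0004))
 knob [0.0242 0.0391 0.0405] [0.4484 0.2889 0.0395] 191
   onplane .041 [0.4487 0.2882 0.041 ]
   disc z 0.0097
   edge (array([0.4479, 0.2894, 0.0429]), 158, np.float64(0.0003))
 knob [0.0191 0.0383 0.0401] [0.5071 0.4368 0.0392] 225
   onplane .041 [0.5072 0.4353 0.041 ]
   disc z 0.0094
   edge (array([0.5068, 0.4369, 0.0432]), 171, np.float64(0.0003))
 beaker z 0.113 (array([0.5857, 0.2736, 0.0495]), 1861, np.float64(0.001))
w2
 pot -0.008 0.0739 [0.0666 0.0708 0.0722] (array([ 0.615 , -0.008 ,  0.0376]), 1002, np.float64(0.0009))
   inner wall (array([ 0.6144, -0.0071,  0.0379]), 1110, np.float64(0.0005))
 pot 0.097 0.0743 [0.0672 0.0707 0.072 ] (array([0.6197, 0.0954, 0.0376]), 852, np.float64(0.001))
   inner wall (array([0.6192, 0.0966, 0.0376]), 1062, np.float64(0.0004))
 knob [0.034  0.0399 0.0409] [0.4485 0.2895 0.0399] 185
   onplane .041 [0.4487 0.2894 0.041 ]
   disc z 0.0099
   edge (array([0.4475, 0.2898, 0.0426]), 157, np.float64(0.0004))
 knob [0.0228 0.039  0.0402] [0.507  0.4372 0.0393] 211
   onplane .041 [0.5071 0.4364 0.041 ]
   disc z 0.0095
   edge (array([0.5065, 0.4377, 0.043 ]), 168, np.float64(0.0003))
 beaker z 0.114 (array([0.5857, 0.2746, 0.0496]), 1209, np.float64(0.001))
```

Request:
{"op": "send_rows", "data": {"moves": [[-0.008, -0.262, 0.3, 0, 0, 0], [-0.008, -0.262, 0.5, 0, 0, 0], [-0.008, -0.262, 0.7, 0, 0, 0], [-0.008, -0.262, 0.8, 0, 0, 0], [-0.008, -0.262, 0.9, 0, 0, 0], [-0.008, -0.262, 1, 0, 0, 0], [-0.008, -0.262, 1, 0, 0, 0], [-0.008, -0.262, 1, 0, 0, 0]], "grip": 0.5}}

```text
time_s: 3.5
position: [0.4487, 0.2898, 0.0503]
tcp_rot: [[1.0, -0.002, -0.0], [-0.002, -1.0, -0.0], [-0.0, 0.0, -1.0]]
force: [-0.0, 0.7, 0.4]
opening: 0.507
grasp_force: 0.0
```

Request:
{"op": "send_rows", "data": {"moves": [[0, 0, 0.06, 0, 0, 0], [0, 0, 0.1, 0, 0, 0], [0, 0, 0.135, 0, 0, 0], [0, 0, 0.135, 0, 0, 0], [0, 0, 0.135, 0, 0, 0]]}}

```text
time_s: 4.0
position: [0.4481, 0.2911, 0.0167]
tcp_rot: [[1.0, 0.0, 0.001], [0.0, -1.0, 0.0], [0.001, -0.0, -1.0]]
force: [-0.7, 0.0, 0.6]
opening: 0.503
grasp_force: 0.0
```

Request:
{"op": "send_rows", "data": {"moves": [[0, 0, 0, 0, 0, 0], [0, 0, 0, 0, 0, 0], [0, 0, 0, 0, 0, 0], [0, 0, 0, 0, 0, 0], [0, 0, 0, 0, 0, 0], [0, 0, 0, 0, 0, 0], [0, 0, 0, 0, 0, 0]], "grip": 0}}

```text
time_s: 4.7
position: [0.448, 0.2912, 0.0165]
tcp_rot: [[1.0, 0.001, 0.0], [0.001, -1.0, 0.0], [0.0, -0.0, -1.0]]
force: [-1.0, -0.3, 3.5]
opening: 0.267
grasp_force: 30.0
```

Request:
{"op": "send_rows", "data": {"moves": [[0, 0, -0.1, 0, 0, 0], [0, 0, -0.25, 0, 0, 0], [0, 0, -0.4, 0, 0, 0], [0, 0, -0.55, 0, 0, 0], [0, 0, -0.7, 0, 0, 0], [0.1, 0.1, -0.73, 0, 0, 0], [0.25, 0.3, -0.73, 0, 0, 0], [0.4, 0.45, -0.73, 0, 0, 0], [0.55, 0.6, -0.73, 0, 0, 0], [0.66, 0.73, -0.73, 0, 0, 0], [0.687, 0.784, -0.73, 0, 0, 0], [0.687, 0.784, -0.73, 0, 0, 0]]}}

```text
time_s: 5.9
position: [0.6221, 0.0913, 0.198]
tcp_rot: [[1.0, -0.004, 0.001], [-0.004, -1.0, -0.001], [0.001, 0.001, -1.0]]
force: [1.2, 0.0, -1.5]
opening: 0.271
grasp_force: 30.0
```

Request:
{"op": "send_rows", "data": {"moves": [[0, 0, 0, 0, 0, 0], [0, 0, 0, 0, 0, 0], [0, 0, 0, 0, 0, 0]]}}

```text
time_s: 6.2
position: [0.6185, 0.0965, 0.1986]
tcp_rot: [[1.0, 0.002, -0.001], [0.002, -1.0, 0.0], [-0.001, -0.0, -1.0]]
force: [-0.0, 0.3, -0.5]
opening: 0.265
grasp_force: 30.0
```

```bash
python3 - <<'E'
from h import *
import pickle
s,p,d=cap("wrist"); save(p,'w3.png'); pickle.dump((s,p,d),open('w3.pkl','wb')); print(s["position"],s["tcp_rot"][:,2],s["opening"])
rows([((.6196,.0953,.10),0),((.6196,.0953,.082),0)],s)
E
```

```text
[0.61854441 0.09653839 0.19863931] [-1.16058299e-03  2.77373843e-04 -9.99999288e-01] 0.2652188720686386
[0.005, 0.005, 0.395, -0.0, 0.001, 0.001] n= 2.0
[0.005, 0.005, 0.467, -0.0, 0.001, 0.001] n= 2.3
```

View pics/w3.png

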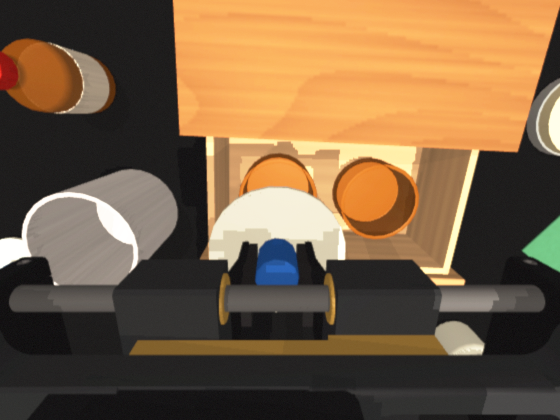

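The wrist picture shows the cover held level (disc top arc around (278,190)), with pot 1 peeking out behind it at (278,175) and pot 0 at (375,197).

```bash
python3 - <<'E'
from fit import *
import pickle
s,p,d=pickle.load(open('w3.pkl','rb')); P=cloud("wrist",s,d); h=cv2.cvtColor(p,cv2.COLOR_RGB2HSV); X,Y,Z=P[...,0],P[...,1],P[...,2]
amber=cv2.inRange(h,(3,150,50),(20,255,255))>0
for y0 in(-.008,.0952):
    m=amber&(np.hypot(X-.618,Y-y0)<.05)&(Z>.067)&(Z<.08); print("pot",np.nanmedian(Z[m]).round(4),circ(P[m],.0376))
v,u=np.indices(Z.shape)
m=(h[...,1]<70)&(h[...,2]>90)&(Z>.18)&(Z<.205)&(np.hypot(X-.619,Y-.096)<.06)&(v<240)
print("disc z",np.nanpercentile(Z[m],[10,50,90]),m.sum())
q=[]
for c in range(215,342,2):
    r=np.nonzero(m[:,c])[0]
    if len(r)>3: q.append(onplane("wrist",s,c,r[0]-.5,s["position"][2]-.005))
print("disc",circ(np.array(q),.043), s["position"])
s=readout.read_state(); print(s["position"])
E
```

```text
pot 0.0709 (array([ 0.6161, -0.008 ]), 1036, np.float64(0.001))
pot 0.0709 (array([0.6211, 0.0952]), 474, np.float64(0.001))
disc z [0.1913583  0.19213456 0.19293402] 5361
disc (array([0.6182, 0.0963]), 64, np.float64(0.0002)) [0.61854441 0.09653839 0.19863931]
[0.61876605 0.09652122 0.19879598]
```

Request:
{"op": "send_rows", "data": {"moves": [[0.007, 0.005, 0.15, 0, 0, 0], [0.007, 0.005, 0.3, 0, 0, 0], [0.007, 0.005, 0.38, 0, 0, 0], [0.007, 0.005, 0.38, 0, 0, 0], [0.007, 0.005, 0.41, 0, 0, 0], [0.007, 0.005, 0.43, 0, 0, 0], [0.007, 0.005, 0.45, 0, 0, 0], [0.007, 0.005, 0.464, 0, 0, 0], [0.007, 0.005, 0.464, 0, 0, 0], [0.007, 0.005, 0.464, 0, 0, 0]]}}

```text
time_s: 7.25
position: [0.6216, 0.0939, 0.0831]
tcp_rot: [[1.0, 0.0, 0.0], [0.0, -1.0, 0.0], [0.0, -0.0, -1.0]]
force: [0.2, 0.5, -0.9]
opening: 0.267
grasp_force: 30.0
```

Request:
{"op": "send_rows", "data": {"moves": [[0, 0, 0.004, 0, 0, 0], [0, 0, 0.004, 0, 0, 0], [0, 0, 0.004, 0, 0, 0], [0, 0, 0.004, 0, 0, 0]], "grip": 0.55}}

```text
time_s: 7.65
position: [0.6216, 0.0939, 0.082]
tcp_rot: [[1.0, 0.001, 0.0], [0.001, -1.0, -0.0], [0.0, 0.0, -1.0]]
force: [-0.1, 0.1, 0.1]
opening: 0.515
grasp_force: 0.0
```

Request:
{"op": "send_rows", "data": {"moves": [[0, 0, -0.1, 0, 0, 0], [0, 0, -0.3, 0, 0, 0], [0, 0, -0.5, 0, 0, 0], [-0.1, -0.1, -0.65, 0, 0, 0], [-0.22, -0.3, -0.65, 0, 0, 0], [-0.3, -0.45, -0.65, 0, 0, 0], [-0.3, -0.45, -0.65, 0, 0, 0], [-0.3, -0.45, -0.65, 0, 0, 0], [-0.3, -0.45, -0.65, 0, 0, 0]]}}

```text
time_s: 8.55
position: [0.5471, 0.2057, 0.2443]
tcp_rot: [[1.0, 0.0, 0.001], [0.0, -1.0, -0.001], [0.001, 0.001, -1.0]]
force: [-0.2, -0.4, -0.2]
opening: 0.552
grasp_force: 0.0
```

```bash
cat > chk.py <<'E'
from fit import *
import pickle,sys
s,p,d=cap("wrist"); f=sys.argv[1]; save(p,f+'.png'); pickle.dump((s,p,d),open(f+'.pkl','wb')); P=cloud("wrist",s,d); h=cv2.cvtColor(p,cv2.COLOR_RGB2HSV); X,Y,Z=P[...,0],P[...,1],P[...,2]
amber=cv2.inRange(h,(3,150,50),(20,255,255))>0; blue=cv2.inRange(h,(100,120,40),(125,255,255))>0; white=(h[...,1]<70)&(h[...,2]>90)
print(s["time_s"],s["position"].round(4))
for x0,y0 in((.615,-.008),(.620,.0952)):
    m=amber&(np.hypot(X-x0,Y-y0)<.05)&(Z>.067)&(Z<.08)
    if m.sum()>300: print("pot",np.nanmedian(Z[m]).round(4),circ(P[m],.0376))
for x0,y0,z in((.615,-.008,.077),(.620,.0952,.077),(.448,.289,.011),(.507,.437,.011)):
    m=white&(np.hypot(X-x0,Y-y0)<.055)&(abs(Z-z)<.008)
    b=blue&(np.hypot(X-x0,Y-y0)<.03)&(Z>z+.022)
    if m.sum()<300: continue
    q=P[m]; A=np.c_[q[:,:2]-[x0,y0],np.ones(len(q))]; g=np.linalg.lstsq(A,q[:,2],rcond=None)[0]
    cs=max(cv2.findContours(cv2.morphologyEx((m|b).astype(np.uint8),cv2.MORPH_CLOSE,np.ones((15,15))),0,1)[0],key=len)[:,0]
    e=np.array([onplane("wrist",s,u,v,z) for u,v in cs])
    print("cover z,slopes",g.round(4),m.sum(),"edge",circ(e,.043),"knob",np.nanmean(P[b],0).round(4))
E
python3 chk.py w4
```

```text
8.55 [0.5471 0.2057 0.2443]
pot 0.071 (array([ 0.6154, -0.0077]), 1060, np.float64(0.001))
cover z,slopes [ 0.0005 -0.0015  0.0763] 4541 edge (array([0.6213, 0.0938]), 230, np.float64(0.0009)) knob [0.6212 0.0949 0.1059]
cover z,slopes [-0.0013  0.0019  0.0096] 2422 edge (array([0.5081, 0.4372]), 170, np.float64(0.0006)) knob [0.5079 0.4367 0.0389]
```

Request:
{"op": "send_rows", "data": {"moves": [[-0.04, -0.2, 0, 0, 0, 0], [-0.08, -0.4, 0, 0, 0, 0], [-0.11, -0.6, 0, 0, 0, 0], [-0.14, -0.8, 0, 0, 0, 0], [-0.159, -0.925, 0.1, 0, 0, 0], [-0.159, -0.925, 0.3, 0, 0, 0], [-0.159, -0.925, 0.5, 0, 0, 0], [-0.159, -0.925, 0.65, 0, 0, 0], [-0.159, -0.925, 0.75, 0, 0, 0], [-0.159, -0.925, 0.75, 0, 0, 0], [-0.159, -0.925, 0.75, 0, 0, 0], [-0.159, -0.925, 0.75, 0, 0, 0]], "grip": 0.5}}

```text
time_s: 9.8
position: [0.5087, 0.4379, 0.0587]
tcp_rot: [[1.0, -0.001, 0.003], [-0.001, -1.0, 0.002], [0.003, -0.002, -1.0]]
force: [1.0, -0.3, 0.5]
opening: 0.499
grasp_force: 0.0
```

Request:
{"op": "send_rows", "data": {"moves": [[0, 0, 0.06, 0, 0, 0], [0, 0, 0.12, 0, 0, 0], [0, 0, 0.163, 0, 0, 0], [0, 0, 0.163, 0, 0, 0], [0, 0, 0.163, 0, 0, 0]]}}

```text
time_s: 10.3
position: [0.5061, 0.4375, 0.0153]
tcp_rot: [[1.0, 0.001, -0.001], [0.001, -1.0, -0.001], [-0.001, 0.001, -1.0]]
force: [-1.1, -0.6, -0.2]
opening: 0.501
grasp_force: 0.0
```

Request:
{"op": "send_rows", "data": {"moves": [[0, 0, 0, 0, 0, 0], [0, 0, 0, 0, 0, 0], [0, 0, 0, 0, 0, 0], [0, 0, 0, 0, 0, 0], [0, 0, 0, 0, 0, 0], [0, 0, 0, 0, 0, 0], [0, 0, 0, 0, 0, 0]], "grip": 0}}

```text
time_s: 11.0
position: [0.5069, 0.438, 0.0166]
tcp_rot: [[1.0, 0.0, 0.001], [0.0, -1.0, 0.001], [0.001, -0.001, -1.0]]
force: [0.1, 0.5, 3.6]
opening: 0.262
grasp_force: 30.0
```

Request:
{"op": "send_rows", "data": {"moves": [[0, 0, -0.1, 0, 0, 0], [0, 0, -0.25, 0, 0, 0], [0, 0, -0.4, 0, 0, 0], [0, 0, -0.55, 0, 0, 0], [0, 0, -0.7, 0, 0, 0], [0, 0.15, -0.73, 0, 0, 0], [0, 0.32, -0.73, 0, 0, 0], [0.1, 0.5, -0.73, 0, 0, 0], [0.2, 0.67, -0.73, 0, 0, 0], [0.3, 0.83, -0.73, 0, 0, 0], [0.4, 1, -0.73, 0, 0, 0], [0.4, 1, -0.73, 0, 0, 0]]}}

```text
time_s: 12.2
position: [0.6103, 0.1814, 0.1981]
tcp_rot: [[1.0, -0.006, 0.002], [-0.006, -1.0, -0.003], [0.002, 0.003, -1.0]]
force: [-0.2, 0.8, -0.3]
opening: 0.266
grasp_force: 30.0
```

Request:
{"op": "send_rows", "data": {"moves": [[0.034, 0.18, 0, 0, 0, 0], [0.034, 0.36, 0, 0, 0, 0], [0.034, 0.54, 0, 0, 0, 0], [0.034, 0.69, 0, 0, 0, 0], [0.034, 0.784, 0, 0, 0, 0], [0.034, 0.784, 0, 0, 0, 0], [0.034, 0.784, 0, 0, 0, 0], [0.034, 0.784, 0, 0, 0, 0], [0.034, 0.784, 0, 0, 0, 0]]}}

```text
time_s: 13.1
position: [0.6149, -0.0067, 0.1984]
tcp_rot: [[1.0, 0.002, -0.001], [0.002, -1.0, 0.0], [-0.001, -0.0, -1.0]]
force: [1.0, 0.0, -0.9]
opening: 0.269
grasp_force: 30.0
```

```bash
python3 - <<'E'
from fit import *
s,p,d=cap("wrist"); P=cloud("wrist",s,d); h=cv2.cvtColor(p,cv2.COLOR_RGB2HSV); X,Y,Z=P[...,0],P[...,1],P[...,2]
amber=cv2.inRange(h,(3,150,50),(20,255,255))>0
m=amber&(np.hypot(X-.616,Y+.008)<.05)&(Z>.067)&(Z<.08); print("pot",np.nanmedian(Z[m]).round(4),circ(P[m],.0376))
v,u=np.indices(Z.shape)
m=(h[...,1]<70)&(h[...,2]>90)&(Z>.18)&(Z<.205)&(np.hypot(X-.616,Y+.008)<.06)&(v<240)
q=[]
for c in range(215,342,2):
    r=np.nonzero(m[:,c])[0]
    if len(r)>3: q.append(onplane("wrist",s,c,r[0]-.5,s["position"][2]-.005))
print("disc",np.nanmedian(Z[m]),circ(np.array(q),.043), s["position"],s["opening"])
rows([((.6156,-.008,.083),0)],s)
E
```

```text
pot 0.0709 (array([ 0.6163, -0.0087]), 455, np.float64(0.001))
disc 0.19181773291403603 (array([ 0.6146, -0.0071]), 64, np.float64(0.0002)) [ 0.6149436  -0.00672579  0.19839235] 0.26894648664098747
[0.003, 0.005, 0.462, -0.0, 0.0, 0.002] n= 2.3
```

Request:
{"op": "send_rows", "data": {"moves": [[0.003, 0.002, 0.15, 0, 0, 0], [0.003, 0.002, 0.3, 0, 0, 0], [0.003, 0.002, 0.38, 0, 0, 0], [0.003, 0.002, 0.38, 0, 0, 0], [0.003, 0.002, 0.41, 0, 0, 0], [0.003, 0.002, 0.43, 0, 0, 0], [0.003, 0.002, 0.45, 0, 0, 0], [0.003, 0.002, 0.462, 0, 0, 0], [0.003, 0.002, 0.462, 0, 0, 0], [0.003, 0.002, 0.462, 0, 0, 0]]}}

```text
time_s: 14.15
position: [0.6162, -0.0089, 0.0833]
tcp_rot: [[1.0, 0.0, 0.001], [0.0, -1.0, -0.0], [0.001, 0.0, -1.0]]
force: [-0.6, 0.0, -0.7]
opening: 0.271
grasp_force: 30.0
```

Request:
{"op": "send_rows", "data": {"moves": [[0, 0, 0.004, 0, 0, 0], [0, 0, 0.004, 0, 0, 0], [0, 0, 0.004, 0, 0, 0], [0, 0, 0.004, 0, 0, 0]], "grip": 0.55}}

```text
time_s: 14.55
position: [0.6162, -0.0089, 0.0822]
tcp_rot: [[1.0, 0.001, 0.0], [0.001, -1.0, -0.0], [0.0, 0.0, -1.0]]
force: [-0.2, 0.5, -0.7]
opening: 0.517
grasp_force: 0.0
```

Request:
{"op": "send_rows", "data": {"moves": [[0, 0, -0.1, 0, 0, 0], [0, 0, -0.3, 0, 0, 0], [0, 0, -0.5, 0, 0, 0], [-0.1, -0.05, -0.6, 0, 0, 0], [-0.3, -0.1, -0.6, 0, 0, 0], [-0.5, -0.15, -0.6, 0, 0, 0], [-0.65, -0.2, -0.6, 0, 0, 0], [-0.65, -0.2, -0.6, 0, 0, 0], [-0.65, -0.2, -0.6, 0, 0, 0], [-0.65, -0.2, -0.6, 0, 0, 0]], "grip": 0.55}}

```text
time_s: 15.55
position: [0.4553, 0.0407, 0.2326]
tcp_rot: [[1.0, 0.0, 0.003], [0.0, -1.0, -0.001], [0.003, 0.001, -1.0]]
force: [0.6, 0.4, -0.7]
opening: 0.55
grasp_force: 0.0
```

```bash
python3 chk.py w5; python3 - <<'E'
from fit import *
import pickle
s,p,d=pickle.load(open('w5.pkl','rb')); P=cloud("wrist",s,d); X,Y,Z=P[...,0],P[...,1],P[...,2]
m=(Z>.086)&(Z<.102)&(X<.535)&(X>.49)&(Y>-.03)&(Y<.12); q=P[m][:,:2]; c=q.mean(0); e=np.linalg.svd(q-c,full_matrices=0)[2][0]
print("bar",c,e,np.degrees(np.arctan2(e[1],e[0])),m.sum(),np.percentile(P[m],[5,95],axis=0).round(4).tolist())
m=(Z>.11)&(Z<.125)&(X<.6)&(X>.53)&(Y>-.1)&(Y<.2); print("front",np.percentile(P[m],[2,98],axis=0).round(4).tolist())
for a,b in((-.05,0),(.1,.15)):
    k=m&(Y>a)&(Y<b); print(a,P[k][:,0].mean(),P[k][:,1].mean())
E
```

```text
15.55 [0.4553 0.0407 0.2326]
cover z,slopes [ 0.0027 -0.0018  0.0762] 5104 edge (array([ 0.6136, -0.0094]), 270, np.float64(0.002)) knob [ 0.6146 -0.0091  0.1059]
cover z,slopes [ 0.0013 -0.0017  0.076 ] 4662 edge (array([0.6191, 0.0926]), 266, np.float64(0.0021)) knob [0.6198 0.0922 0.1056]
bar [0.51375533 0.04683038] [-0.02996711 -0.99955089] -91.71724629022697 1728 [[0.5056, -0.0074, 0.0926], [0.5297, 0.1036, 0.0973]]
front [[0.5421, -0.0746, 0.1144], [0.5639, 0.1669, 0.118]]
-0.05 0.5496479803559574 -0.02495247782409021
0.1 0.556790119998373 0.12490590347453728
```

View pics/w5.png

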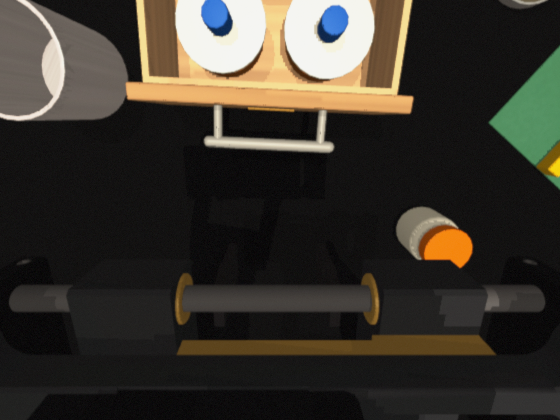

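Both covers are seated and level: knobs at (217,15) and (333,22), bar handle at (268,144). I'll push the drawer home with closed fingers on the bar.

Request:
{"op": "send_rows", "data": {"moves": [[0.04, -0.031, 0.2, 0, 0, 0.03], [0.04, -0.031, 0.4, 0, 0, 0.03], [0.04, -0.031, 0.55, 0, 0, 0.03], [0.04, -0.031, 0.61, 0, 0, 0.03], [0.04, -0.031, 0.61, 0, 0, 0.03], [0.04, -0.031, 0.61, 0, 0, 0.03], [0.04, -0.031, 0.61, 0, 0, 0.03], [0.04, -0.031, 0.61, 0, 0, 0.03], [0.04, -0.031, 0.61, 0, 0, 0.03]], "grip": 0}}

```text
time_s: 16.5
position: [0.4643, 0.0488, 0.0806]
tcp_rot: [[0.999, -0.047, 0.003], [-0.047, -0.999, -0.0], [0.003, 0.0, -1.0]]
force: [0.7, 0.4, -0.4]
opening: 0.008
grasp_force: 0.0
```

Request:
{"op": "send_rows", "data": {"moves": [[0.06, 0, 0, 0, 0, 0], [0.1, 0, 0, 0, 0, 0], [0.14, 0, 0, 0, 0, 0], [0.19, 0, 0, 0, 0, 0], [0.24, 0, 0, 0, 0, 0], [0.29, 0, 0, 0, 0, 0], [0.34, 0, 0, 0, 0, 0], [0.39, 0, 0, 0, 0, 0], [0.44, 0, 0, 0, 0, 0], [0.48, 0, 0, 0, 0, 0], [0.52, 0, 0, 0, 0, 0], [0.52, 0, 0, 0, 0, 0]]}}

```text
time_s: 17.7
position: [0.5956, 0.0425, 0.0797]
tcp_rot: [[0.999, -0.047, 0.003], [-0.047, -0.999, -0.0], [0.003, 0.0, -1.0]]
force: [0.6, -0.0, 0.9]
opening: 0.007
grasp_force: 0.0
```

Request:
{"op": "send_rows", "data": {"moves": [[0.03, 0, 0, 0, 0, 0], [0.05, 0, 0, 0, 0, 0], [0.07, 0, 0, 0, 0, 0], [0.09, 0, 0, 0, 0, 0], [0.105, 0, 0, 0, 0, 0], [0.12, 0, 0, 0, 0, 0]]}}

```text
time_s: 18.3
position: [0.6148, 0.0419, 0.0791]
tcp_rot: [[0.999, -0.045, -0.02], [-0.045, -0.999, 0.001], [-0.02, 0.0, -1.0]]
force: [-19.5, -1.2, 15.2]
opening: 0.004
grasp_force: 10.2
```

```bash
python3 - <<'E'
from fit import *
s,p,d=cap("wrist"); save(p,'w6.png'); P=cloud("wrist",s,d); X,Y,Z=P[...,0],P[...,1],P[...,2]
print(s["position"],s["force"])
h=cv2.cvtColor(p,cv2.COLOR_RGB2HSV)
for nm,a,b in(("front",.108,.1225),("roof",.1255,.135)):
  for y0,y1 in((-.06,-.03),(.0,.03),(.06,.09),(.11,.15)):
    m=(Z>a)&(Z<b)&(Y>y0)&(Y<y1)&(X>.6)&(X<.8)
    if m.sum()>20: print(nm,y0,m.sum(),np.percentile(X[m],[2,50,98]).round(4),np.median(Z[m]))
E
```

```text
[0.61477014 0.04194134 0.07908566] [-19.51331873  -1.20378179  15.24978883]
front -0.06 1974 [0.662  0.6681 0.6739] 0.11678230947286056
front 0.0 1984 [0.6647 0.6709 0.6767] 0.1167140357082721
front 0.06 1995 [0.6676 0.6738 0.6796] 0.11656579126366133
front 0.11 2733 [0.67   0.6766 0.6826] 0.11648431068422144
roof -0.06 13498 [0.6775 0.7041 0.728 ] 0.1293425840641128
roof 0.0 14414 [0.6804 0.7086 0.7308] 0.12923418243745796
roof 0.06 14426 [0.6832 0.7114 0.7336] 0.12913084338672698
roof 0.11 10489 [0.6856 0.7085 0.7352] 0.1290401934009412
```

View pics/w6.png

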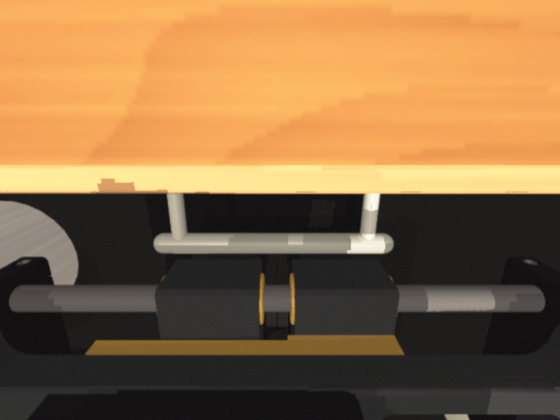

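Request:
{"op": "send_rows", "data": {"moves": [[0.01, 0, 0, 0, 0, 0], [0.02, 0, 0, 0, 0, 0], [0.02, 0, 0, 0, 0, 0], [0.02, 0, 0, 0, 0, 0]]}}

```text
time_s: 18.75
position: [0.6148, 0.0419, 0.0791]
tcp_rot: [[0.999, -0.045, -0.03], [-0.045, -0.999, 0.001], [-0.03, 0.0, -1.0]]
force: [-24.0, -0.9, 18.7]
opening: 0.003
grasp_force: 12.1
```

Request:
{"op": "send_rows", "data": {"moves": [[-0.1, 0, 0, 0, 0, 0], [-0.2, 0, 0, 0, 0, 0], [-0.35, 0, -0.1, 0, 0, 0], [-0.5, 0, -0.3, 0, 0, 0], [-0.6, 0, -0.5, 0, 0, 0], [-0.6, 0, -0.7, 0, 0, 0], [-0.6, 0, -0.8, 0, 0, 0], [-0.6, 0, -0.8, 0, 0, 0], [-0.6, 0, -0.8, 0, 0, 0]]}}

```text
time_s: 19.65
position: [0.4797, 0.048, 0.281]
tcp_rot: [[0.999, -0.047, 0.005], [-0.047, -0.999, -0.001], [0.005, 0.0, -1.0]]
force: [0.6, 0.6, -0.1]
opening: 0.006
grasp_force: 0.0
```

```bash
python3 - <<'E'
from fit import *
s,p,d=cap("wrist"); save(p[:220],'w7.png'); P=cloud("wrist",s,d); X,Y,Z=P[...,0],P[...,1],P[...,2]
print(s["position"],s["force"])
for nm,a,b in(("front",.108,.1225),("roof",.1255,.135)):
  for y0,y1 in((-.06,-.03),(.0,.03),(.06,.09),(.11,.15)):
    m=(Z>a)&(Z<b)&(Y>y0)&(Y<y1)&(X>.6)&(X<.8)
    if m.sum()>20: print(nm,y0,m.sum(),np.percentile(X[m],[2,50,98]).round(4),np.median(Z[m]))
c=(Y>0)&(Y<.02)&(X>.655)&(X<.69)
v,u=np.nonzero(c); col=int(np.median(u)); print([tuple(P[r,col].round(4)[[0,2]].tolist()) for r in sorted(set(v))])
# spatulas
s,p,d=cap("top"); save(cv2.resize(p[150:290,270:450],None,fx=4,fy=4,interpolation=cv2.INTER_CUBIC),'t2.png'); np.savez('top2.npz',p=p,d=d)
E
```

```text
[0.47969343 0.04798071 0.28100923] [ 0.62572352  0.64059197 -0.14362408]
front -0.06 163 [0.6608 0.662  0.6636] 0.11501993781052933
front 0.0 167 [0.6635 0.6648 0.6665] 0.11465518193589946
front 0.06 165 [0.6665 0.6676 0.6693] 0.11432451405407273
front 0.11 220 [0.6688 0.6704 0.672 ] 0.11427255445427048
[(0.6661, 0.1155), (0.6652, 0.1156), (0.6646, 0.1149), (0.6642, 0.1137), (0.6644, 0.1103), (0.6643, 0.108), (0.664, 0.1061), (0.6641, 0.1031), (0.6644, 0.0992), (0.6648, 0.0951), (0.6648, 0.0919), (0.6646, 0.0895), (0.6645, 0.087), (0.6643, 0.0842), (0.6645, 0.0805), (0.6643, 0.0778), (0.6646, 0.0735), (0.6644, 0.0706), (0.6643, 0.0678), (0.6643, 0.0641), (0.6642, 0.061), (0.6644, 0.0565), (0.6641, 0.0536), (0.6645, 0.0484), (0.6644, 0.0449), (0.6646, 0.0402), (0.6643, 0.037), (0.6642, 0.0333), (0.6641, 0.0293), (0.6638, 0.0263), (0.6645, 0.0188), (0.6678, 0.0005), (0.6671, -0.0012), (0.6659, -0.0014), (0.6648, -0.0015), (0.6632, 0.0003), (0.6621, -0.0001), (0.6612, -0.0015), (0.6596, 0.0004), (0.6592, -0.0029), (0.6575, -0.0009), (0.6567, -0.0027), (0.655, -0.0003)]
```

View pics/t2.png

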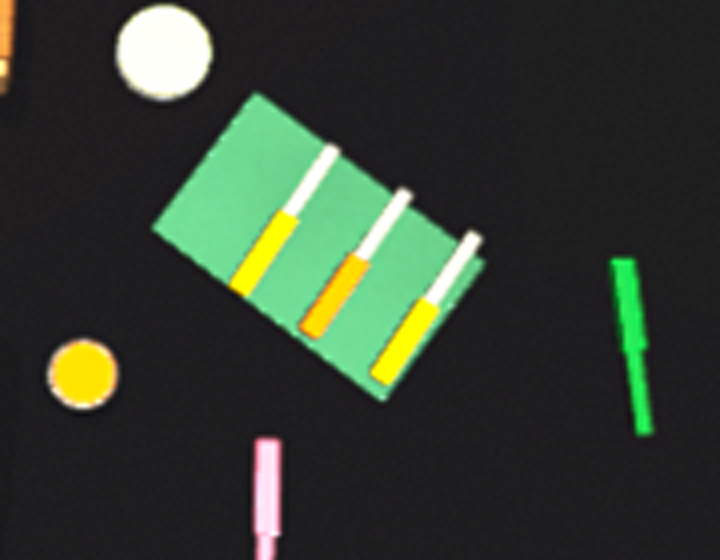

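Drawer is hard against its stop. The three spatulas lie undisturbed on the mat: handles in the crop at (265,255), (335,297), (405,342) and blades to the upper right. Next I get their poses and check the wrist kinematics for the tilt.

```bash
python3 - <<'E'
from fit import *
from m import seg
s=readout.read_state(); print(s["joint_positions"].round(2).tolist(), s["position"].round(4).tolist())
z=np.load('top2.npz');p,d=z['p'],z['d']; P=cloud("top",None,d)
for o in seg("top",p,P,(8,150,120),(35,255,255),.004,.05,40,(.3,.65,-.6,-.25)):
    q=o[5][:,:2]; c=(q.min(0)+q.max(0))/2; e=np.linalg.svd(q-q.mean(0),full_matrices=0)[2][0]; e=e*np.sign(e[1]); t=(q-q.mean(0))@e
    print(q.mean(0).round(4),e.round(3),"yaw",np.degrees(np.arctan2(e[1],e[0])).round(1),np.ptp(t).round(3))
D=[(-76.976,30.277,82.154,67.687,.6243,.2216),(-1.484,11.874,98.697,69.466,np.hypot(.4501,.0991),.2997),(13.738,15.546,93.457,71.041,np.hypot(.4502,.2240),.2998)]
j=s["joint_positions"]; D.append((j[0],j[1],j[2],j[4],np.hypot(*s["position"][:2]),s["position"][2]))
D=np.array(D); a,b=np.radians(D[:,1]),np.radians(D[:,1]+D[:,2])
for off in(0,):
  f=lambda v:np.r_[v[0]+v[1]*np.sin(a)+v[2]*np.sin(b+v[4])-D[:,4], v[3]+v[1]*np.cos(a)+v[2]*np.cos(b+v[4])-D[:,5]]
  o=least_squares(f,[0,.45,.4,.1,0]); print(o.x.round(4),abs(o.fun).max())
  g=lambda v:f(np.r_[0,v,0]); o=least_squares(g,[.45,.4,.1]); print("no offs",o.x.round(4),abs(o.fun).max())
E
```

```text
[-7.6, 14.98, 98.03, -0.0, 67.08, 85.07] [0.478, 0.0482, 0.2786]
[ 0.5068 -0.3347] [-0.826  0.564] yaw 145.7 0.093
[ 0.4646 -0.4023] [-0.817  0.577] yaw 144.8 0.088
[ 0.4238 -0.4713] [-0.823  0.568] yaw 145.4 0.092
[ 0.0072  0.5765  0.4137 -0.0216  0.2692] 0.0007467636270069578
no offs [ 0.5658  0.3673 -0.1255] 0.003967639534269374
```

```bash
python3 - <<'E'
from h import *
rows([((.485,-.16,.25),75)])
s=readout.read_state(); s=dict(s); s["position"]=np.array([.485,-.16,.25]); s["tcp_rot"]=Ro.from_euler('z',75,degrees=True).as_matrix()@np.diag([1.,-1,-1])
rows([((.4944,-.3262,.15),145.4)],s)
E
```

```text
[0.067, 0.83, 0.114, -0.001, 0.001, -0.863] n= 9.0
[-0.632, 0.208, 0.4, 0.0, 0.0, -0.782] n= 8.2
```

Request:
{"op": "send_rows", "data": {"moves": [[0.067, 0.83, 0.114, 0, 0, -0.86], [0.067, 0.83, 0.114, 0, 0, -0.86], [0.067, 0.83, 0.114, 0, 0, -0.86], [0.067, 0.83, 0.114, 0, 0, -0.86], [0.067, 0.83, 0.114, 0, 0, -0.86], [0.067, 0.83, 0.114, 0, 0, -0.86], [0.067, 0.83, 0.114, 0, 0, -0.86], [0.067, 0.83, 0.114, 0, 0, -0.86], [0.067, 0.83, 0.114, 0, 0, -0.86], [0.067, 0.83, 0.114, 0, 0, -0.86], [0.067, 0.83, 0.114, 0, 0, -0.86]], "grip": 0.5}}

```text
time_s: 20.85
position: [0.4848, -0.1596, 0.2489]
tcp_rot: [[0.264, 0.965, -0.004], [0.965, -0.264, 0.002], [0.001, -0.004, -1.0]]
force: [-0.1, -0.0, -0.2]
opening: 0.5
grasp_force: 0.0
```

Request:
{"op": "send_rows", "data": {"moves": [[-0.63, 0.208, 0.4, 0, 0, -0.78], [-0.63, 0.208, 0.4, 0, 0, -0.78], [-0.63, 0.208, 0.4, 0, 0, -0.78], [-0.63, 0.208, 0.4, 0, 0, -0.78], [-0.63, 0.208, 0.4, 0, 0, -0.78], [-0.63, 0.208, 0.4, 0, 0, -0.78], [-0.63, 0.208, 0.4, 0, 0, -0.78], [-0.63, 0.208, 0.4, 0, 0, -0.78], [-0.63, 0.208, 0.4, 0, 0, -0.78], [-0.63, 0.208, 0.4, 0, 0, -0.78], [-0.63, 0.208, 0.4, 0, 0, -0.78]]}}

```text
time_s: 21.95
position: [0.4941, -0.3253, 0.1505]
tcp_rot: [[-0.817, 0.577, -0.001], [0.577, 0.817, 0.001], [0.001, 0.0, -1.0]]
force: [0.7, -0.3, 0.4]
opening: 0.498
grasp_force: 0.0
```

```bash
cat > sp.py <<'E'
from fit import *
import sys
def spat(zlo=.012):
    s,p,d=cap("wrist"); P=cloud("wrist",s,d); h=cv2.cvtColor(p,cv2.COLOR_RGB2HSV); Z=P[...,2]
    m=((cv2.inRange(h,(8,150,70),(35,255,255))>0)&(Z>zlo)&(Z<.035)&(P[...,0]>.3)&(P[...,1]<-.22)).astype(np.uint8)
    k,l,st,c=cv2.connectedComponentsWithStats(m); res=[]
    for i in range(1,k):
        if st[i,4]<150: continue
        q=P[(l==i)]; zt=np.percentile(q[:,2],60); q=q[q[:,2]>zt-.006]
        # min-area rectangle of top-face pixels put on the z=.023 plane
        ys,xs=np.nonzero(l==i); (cx,cy),(w,hh),a=cv2.minAreaRect((q[:,:2]*1000).astype(np.float32))
        e=np.array([np.cos(np.radians(a)),np.sin(np.radians(a))]); L,W=w,hh
        if hh>w: e=np.array([-e[1],e[0]]); L,W=hh,w
        e=e*np.sign(e[1]-e[0]); c2=np.array([cx,cy])/1000
        print("centre",c2.round(4),"top z",zt.round(4),"yaw",np.degrees(np.arctan2(e[1],e[0])).round(1),"LxW",round(L),round(W),"px",c[i].round(),"grasp",(c2+.015*e).round(4))
        res.append((c2,e))
    return s,p,res
if __name__=="__main__":
    s,p,r=spat(); save(p,sys.argv[1]); print(s["position"].round(4),s["joint_positions"].round(1))
E
python3 sp.py w8.png
```

```text
centre [ 0.5041 -0.3369] top z 0.0223 yaw 146.0 LxW 90 20 px [274. 210.] grasp [ 0.4917 -0.3285]
centre [ 0.4624 -0.4047] top z 0.0223 yaw 145.0 LxW 89 20 px [199. 216.] grasp [ 0.4501 -0.3961]
centre [ 0.4185 -0.472 ] top z 0.0224 yaw 145.9 LxW 88 21 px [123. 218.] grasp [ 0.4061 -0.4636]
[ 0.4941 -0.3253  0.1505] [-44.2  32.8  90.9   0.   56.3 -99. ]
```

View pics/w8.png

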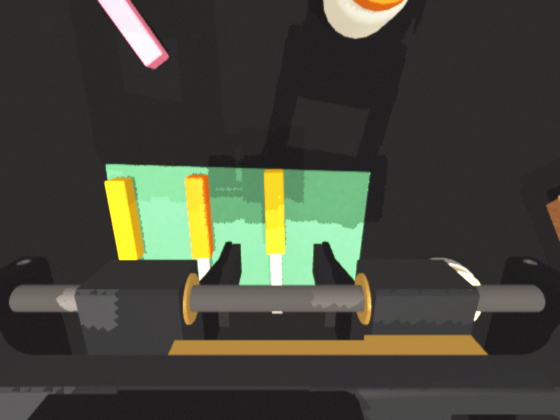

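The wrist picture shows the first yellow handle at (274,210) squarely between the fingers, the other two at (199,216) and (123,218).

Request:
{"op": "send_rows", "data": {"moves": [[0, -0.016, 0.15, 0, 0, 0], [0, -0.016, 0.3, 0, 0, 0], [0, -0.016, 0.45, 0, 0, 0], [0, -0.016, 0.53, 0, 0, 0], [0, -0.016, 0.574, 0, 0, 0], [0, -0.016, 0.574, 0, 0, 0], [0, -0.016, 0.574, 0, 0, 0]]}}

```text
time_s: 22.7
position: [0.4925, -0.3293, 0.0083]
tcp_rot: [[-0.818, 0.575, 0.001], [0.575, 0.818, -0.001], [-0.002, -0.0, -1.0]]
force: [0.4, -0.6, 0.1]
opening: 0.502
grasp_force: 0.0
```

Request:
{"op": "send_rows", "data": {"moves": [[0, 0, 0, 0, 0, 0], [0, 0, 0, 0, 0, 0], [0, 0, 0, 0, 0, 0], [0, 0, 0, 0, 0, 0], [0, 0, 0, 0, 0, 0], [0, 0, -0.2, 0, 0, 0], [0, 0, -0.4, 0, 0, 0], [0, 0, -0.6, 0, 0, 0], [0, 0, -0.8, 0, 0, 0], [0, 0, -1, 0, 0, 0], [0, 0, -1, 0, 0, 0]], "grip": 0}}

```text
time_s: 23.8
position: [0.4954, -0.332, 0.2657]
tcp_rot: [[-0.819, 0.574, 0.012], [0.574, 0.819, -0.012], [-0.016, -0.003, -1.0]]
force: [1.1, -0.5, -0.5]
opening: 0.224
grasp_force: 29.8
```

```bash
cat >> h.py <<'E'
def tilt(yaw,th):
    "tool-down at yaw, tilted by th so that tool x rises, tool z turns towards heading yaw"
    return Ro.from_euler('z',yaw,degrees=True).as_matrix()@Ro.from_euler('y',-th,degrees=True).as_matrix()@np.diag([1.,-1,-1])
def seq(ts):
    "rows of successive calls, each from the former target"
    s=dict(readout.read_state())
    for t,R in ts:
        rows([(t,R)],s); s["position"]=np.array(t); s["tcp_rot"]=R
E
python3 - <<'E'
from h import *
print(tilt(0,60).round(2))
s=readout.read_state(); print(s["position"],s["opening"])
seq([((.48,-.15,.32),tilt(90,20)),((.47,.06,.34),tilt(75,60))])
E
```

```text
[[ 0.5   0.    0.87]
 [ 0.   -1.    0.  ]
 [ 0.87  0.   -0.5 ]]
[ 0.49535006 -0.33199947  0.26567079] 0.2235480028304228
[0.465, 0.56, -0.227, -0.103, 0.215, 0.605] n= 6.8
[0.817, -0.04, 0.212, -0.109, 0.442, 0.13] n= 5.0
```

Request:
{"op": "send_rows", "data": {"moves": [[0.465, 0.56, -0.227, -0.103, 0.215, 0.605], [0.465, 0.56, -0.227, -0.103, 0.215, 0.605], [0.465, 0.56, -0.227, -0.103, 0.215, 0.605], [0.465, 0.56, -0.227, -0.103, 0.215, 0.605], [0.465, 0.56, -0.227, -0.103, 0.215, 0.605], [0.465, 0.56, -0.227, -0.103, 0.215, 0.605], [0.465, 0.56, -0.227, -0.103, 0.215, 0.605], [0.465, 0.56, -0.227, -0.103, 0.215, 0.605], [0.465, 0.56, -0.227, -0.103, 0.215, 0.605], [0.465, 0.56, -0.227, -0.103, 0.215, 0.605]]}}

```text
time_s: 24.8
position: [0.4771, -0.1472, 0.3141]
tcp_rot: [[0.003, 1.0, -0.012], [0.936, 0.002, 0.352], [0.352, -0.012, -0.936]]
force: [-0.3, -1.2, -0.3]
opening: 0.23
grasp_force: 29.8
```

Request:
{"op": "send_rows", "data": {"moves": [[0.82, -0.04, 0.21, -0.11, 0.44, 0.13], [0.82, -0.04, 0.21, -0.11, 0.44, 0.13], [0.82, -0.04, 0.21, -0.11, 0.44, 0.13], [0.82, -0.04, 0.21, -0.11, 0.44, 0.13], [0.82, -0.04, 0.21, -0.11, 0.44, 0.13], [0.82, -0.04, 0.21, -0.11, 0.44, 0.13], [0.82, -0.04, 0.21, -0.11, 0.44, 0.13], [0.82, -0.04, 0.21, -0.11, 0.44, 0.13]]}}

```text
time_s: 25.6
position: [0.4687, 0.0618, 0.3379]
tcp_rot: [[0.137, 0.966, 0.22], [0.48, -0.259, 0.839], [0.867, -0.009, -0.499]]
force: [-0.5, -0.3, 0.3]
opening: 0.229
grasp_force: 29.8
```

```bash
python3 - <<'E'
from h import *
s=readout.read_state(); print(s["position"],s["opening"],s["joint_positions"].round(1)); print(s["tcp_rot"].round(2),tilt(75,60).round(2))
# spatula: axis = tool x, grip 140 mm from tip, 6 mm behind TCP along tool z
def tcp_for(tip,R,L=.140,b=.006): return np.array(tip)+R[:,0]*L+R[:,2]*b
for yaw in(75,):
    R=tilt(yaw,60)
    for z in(.19,.13,.03): print(z,tcp_for((.586-.03*R[0,0],.274-.03*R[1,0],z),R).round(4), "handle axis at rim:", )
seq([(tcp_for((.586-.03*R[0,0],.274-.03*R[1,0],z),R),R) for z in(.19,.03)])
E
```

```text
[0.46865291 0.06180685 0.33792943] 0.22850722730636247 [-40.2  20.  109.3  51.5  88.5 -45.1]
[[ 0.14  0.97  0.22]
 [ 0.48 -0.26  0.84]
 [ 0.87 -0.01 -0.5 ]] [[ 0.13  0.97  0.22]
 [ 0.48 -0.26  0.84]
 [ 0.87  0.   -0.5 ]]
0.19 [0.6016 0.3321 0.3082] handle axis at rim:
0.13 [0.6016 0.3321 0.2482] handle axis at rim:
0.03 [0.6016 0.3321 0.1482] handle axis at rim:
[0.488, 0.235, 1.083, -0.003, -0.001, -0.005] n= 6.1
[-0.554, 0.0, 0.32, 0.0, 0.0, 0.0] n= 3.2
```

```bash
cat >> h.py <<'E'
BK=np.array([.5857,.2743])
def ins(lat,tipz,yaw=75,th=70,back=-.02,L=.140,b=.006):
    R=tilt(yaw,th); c,s_=np.cos(np.radians(yaw)),np.sin(np.radians(yaw))
    tip=np.r_[BK+back*np.array([c,s_])+lat*np.array([s_,-c]),tipz]
    return tip+R[:,0]*L+R[:,2]*b, R
E
python3 - <<'E'
from h import *
a=ins(-.018,.15); print(a[0],ins(-.018,.03)[0])
seq([((.52,.2,.33),a[1]),a,ins(-.018,.03)])
E
```

```text
[0.5769892  0.31133752 0.27950485] [0.5769892  0.31133752 0.15950485]
[0.266, 0.056, 0.524, -0.003, 0.11, -0.005] n= 3.0
[-0.022, 0.105, 0.529, 0.0, 0.0, 0.0] n= 2.7
[-0.451, 0.0, 0.164, 0.0, 0.0, 0.0] n= 2.4
```

Request:
{"op": "send_rows", "data": {"moves": [[0.266, 0.056, 0.524, 0, 0.11, -0.005], [0.266, 0.056, 0.524, 0, 0.11, -0.005], [0.266, 0.056, 0.524, 0, 0.11, -0.005], [0.266, 0.056, 0.524, 0, 0.11, -0.005], [0.266, 0.056, 0.524, 0, 0.11, -0.005]]}}

```text
time_s: 26.1
position: [0.5193, 0.2021, 0.3305]
tcp_rot: [[0.088, 0.968, 0.236], [0.329, -0.252, 0.91], [0.94, -0.003, -0.34]]
force: [-0.1, -0.5, -1.7]
opening: 0.227
grasp_force: 29.8
```

Request:
{"op": "send_rows", "data": {"moves": [[-0.022, 0.105, 0.529, 0, 0, 0], [-0.022, 0.105, 0.529, 0, 0, 0], [-0.022, 0.105, 0.529, 0, 0, 0], [-0.022, 0.105, 0.529, 0, 0, 0], [-0.022, 0.105, 0.529, 0, 0, 0], [-0.022, 0.105, 0.529, 0, 0, 0]]}}

```text
time_s: 26.7
position: [0.5764, 0.3112, 0.2807]
tcp_rot: [[0.091, 0.966, 0.241], [0.327, -0.258, 0.909], [0.941, -0.004, -0.339]]
force: [0.5, 0.6, -0.3]
opening: 0.227
grasp_force: 29.8
```

```bash
python3 - <<'E'
from h import *
s,p,d=cap("scene"); a=p[170:310,330:490]; save(cv2.resize(a,None,fx=4,fy=4,interpolation=cv2.INTER_CUBIC),'s3.png')
s=readout.read_state(); print(s["position"],s["opening"],s["joint_positions"].round(1)); seq([ins(-.018,.03)])
E
```

```text
[0.57629686 0.31110398 0.28075866] 0.22610125219671257 [ -8.9  34.3 106.4  81.6  71.1 -48. ]
[-0.456, 0.004, 0.166, -0.001, -0.002, -0.002] n= 2.4
```

View pics/s3.png

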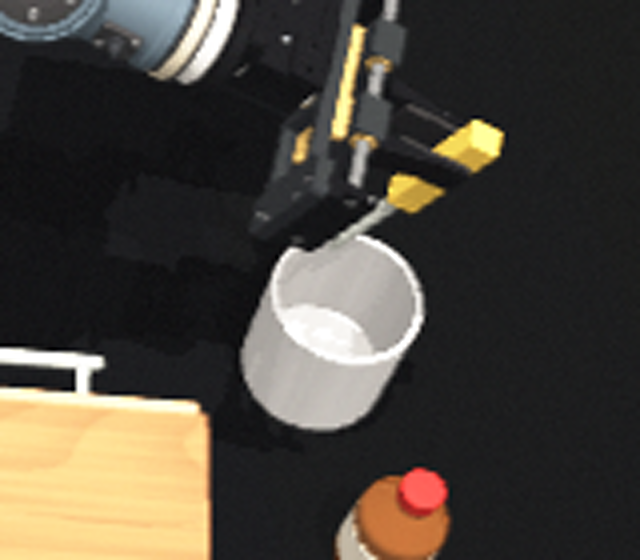

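```bash
python3 - <<'E'
from h import *
K,W=cam("scene"); C=np.linalg.inv(W)
def pr(X): c=C[:3,:3]@X+C[:3,3]; return (((K@c)[:2]/c[2]-[330,170])*4).round(0)
s=readout.read_state(); T=pose(s)
g=T[:3,3]-T[:3,2]*.006
for n,L in(("tip",-.14),("blade/handle",-.06),("grip",0),("end",.03)): print(n,pr(g+T[:3,0]*L),(g+T[:3,0]*L).round(3))
for a in(0,90,180,270): print("rim",a,pr(np.r_[BK+.05*np.array([np.cos(np.radians(a)),np.sin(np.radians(a))]),.115]))
E
```

```text
tip [331. 240.] [0.562 0.26  0.151]
blade/handle [399. 194.] [0.569 0.286 0.226]
grip [454. 157.] [0.575 0.306 0.283]
end [484. 137.] [0.578 0.315 0.311]
rim 0 [351. 360.]
rim 90 [416. 298.]
rim 180 [337. 233.]
rim 270 [271. 293.]
```

The crop matches the predicted projection (handle end about (487,140), blade root about (398,200)), so the spatula is held as modelled.

Request:
{"op": "send_rows", "data": {"moves": [[-0.12, 0, 0.043, 0, 0, 0], [-0.24, 0, 0.087, 0, 0, 0], [-0.36, 0, 0.13, 0, 0, 0], [-0.456, 0, 0.166, 0, 0, 0], [-0.456, 0, 0.166, 0, 0, 0], [-0.456, 0, 0.166, 0, 0, 0]]}}

```text
time_s: 27.35
position: [0.5756, 0.3124, 0.1595]
tcp_rot: [[0.093, 0.966, 0.241], [0.325, -0.258, 0.91], [0.941, -0.006, -0.338]]
force: [-0.4, 0.2, -0.4]
opening: 0.226
grasp_force: 29.8
```

Request:
{"op": "send_rows", "data": {"moves": [[0, 0, 0, 0, 0, 0], [0, 0, 0, 0, 0, 0], [0, 0, 0, 0, 0, 0], [0, 0, 0, 0, 0, 0], [0, 0, -0.1, 0, 0, 0], [0, 0, -0.2, 0, 0, 0], [0, 0, -0.4, 0, 0, 0], [0.1, 0, -0.6, 0, 0, 0], [0.3, 0, -0.8, 0, 0, 0], [0.5, 0, -0.9, 0, 0, 0], [0.5, 0, -0.9, 0, 0, 0]], "grip": 0.6}}

```text
time_s: 28.45
position: [0.5328, 0.1482, 0.3559]
tcp_rot: [[0.089, 0.966, 0.242], [0.327, -0.258, 0.909], [0.941, -0.002, -0.339]]
force: [1.4, -0.7, -0.1]
opening: 0.604
grasp_force: 0.0
```

```bash
python3 - <<'E'
from h import *
s,p,d=cap("scene"); a=p[170:310,330:490]; save(cv2.resize(a,None,fx=2,fy=2,interpolation=cv2.INTER_CUBIC),'s4.png')
s=readout.read_state(); print(s["position"],s["joint_positions"].round(1)); seq([((.46,-.05,.32),tilt(110,0)),((.4501,-.3,.25),tilt(145,0))])
E
```

```text
[0.53379849 0.1479609  0.35964626] [-29.2  24.8 106.7  66.   87.1 -43.7]
[-0.433, -0.082, -0.738, 0.24, -0.754, -0.335] n= 9.0
[-0.926, -0.379, 0.28, 0.0, 0.0, -0.389] n= 5.2
```

View pics/s4.png

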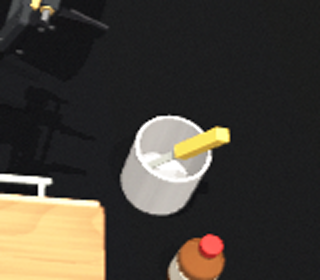

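The first spatula stands in the beaker, handle out at about (205,142). Now the orange one.

Request:
{"op": "send_rows", "data": {"moves": [[-0.43, -0.08, -0.74, 0.24, -0.754, -0.335], [-0.43, -0.08, -0.74, 0.24, -0.754, -0.335], [-0.43, -0.08, -0.74, 0.24, -0.754, -0.335], [-0.43, -0.08, -0.74, 0.24, -0.754, -0.335], [-0.43, -0.08, -0.74, 0.24, -0.754, -0.335], [-0.43, -0.08, -0.74, 0.24, -0.754, -0.335], [-0.43, -0.08, -0.74, 0.24, -0.754, -0.335], [-0.43, -0.08, -0.74, 0.24, -0.754, -0.335], [-0.43, -0.08, -0.74, 0.24, -0.754, -0.335], [-0.43, -0.08, -0.74, 0.24, -0.754, -0.335], [-0.43, -0.08, -0.74, 0.24, -0.754, -0.335]], "grip": 0.5}}

```text
time_s: 29.6
position: [0.4587, -0.0477, 0.3142]
tcp_rot: [[-0.344, 0.939, -0.012], [0.939, 0.344, 0.003], [0.007, -0.01, -1.0]]
force: [0.3, -0.3, 0.1]
opening: 0.498
grasp_force: 0.0
```

Request:
{"op": "send_rows", "data": {"moves": [[-0.93, -0.38, 0.28, 0, 0, -0.39], [-0.93, -0.38, 0.28, 0, 0, -0.39], [-0.93, -0.38, 0.28, 0, 0, -0.39], [-0.93, -0.38, 0.28, 0, 0, -0.39], [-0.93, -0.38, 0.28, 0, 0, -0.39], [-0.93, -0.38, 0.28, 0, 0, -0.39], [-0.93, -0.38, 0.28, 0, 0, -0.39], [-0.93, -0.38, 0.28, 0, 0, -0.39]]}}

```text
time_s: 30.4
position: [0.4475, -0.3007, 0.2429]
tcp_rot: [[-0.818, 0.575, -0.012], [0.575, 0.818, 0.005], [0.013, -0.003, -1.0]]
force: [0.2, 0.9, 0.4]
opening: 0.499
grasp_force: 0.0
```

```bash
python3 sp.py w9.png; python3 -c "
from h import *
rows([((.4501,-.3961,.10),145)])"
```

```text
centre [ 0.4582 -0.4024] top z 0.0224 yaw 144.4 LxW 80 20 px [222. 224.] grasp [ 0.446  -0.3936]
centre [ 0.4153 -0.4701] top z 0.0224 yaw 145.8 LxW 81 20 px [166. 231.] grasp [ 0.4029 -0.4617]
[ 0.4475 -0.3007  0.2429] [ -45.6   22.5   92.5   -0.3   65.7 -100.3]
[-0.236, -0.309, 0.572, -0.002, -0.008, -0.0] n= 3.5
```

Request:
{"op": "send_rows", "data": {"moves": [[-0.24, -0.31, 0.4, 0, -0.008, 0], [-0.24, -0.31, 0.4, 0, -0.008, 0], [-0.24, -0.31, 0.4, 0, -0.008, 0], [-0.24, -0.31, 0.4, 0, -0.008, 0], [-0.24, -0.31, 0.4, 0, -0.008, 0], [-0.24, -0.31, 0.4, 0, -0.008, 0]]}}

```text
time_s: 31.05
position: [0.4531, -0.3961, 0.145]
tcp_rot: [[-0.821, 0.571, 0.0], [0.571, 0.821, -0.006], [-0.003, -0.005, -1.0]]
force: [0.5, -0.3, -0.7]
opening: 0.496
grasp_force: 0.0
```

```bash
python3 sp.py w10.png; python3 -c "
from h import *
rows([((.4501,-.3961,.008),145)])"
```

```text
centre [ 0.4625 -0.405 ] top z 0.0223 yaw 144.7 LxW 89 19 px [276. 210.] grasp [ 0.4502 -0.3963]
centre [ 0.419  -0.4725] top z 0.0223 yaw 145.6 LxW 89 20 px [199. 212.] grasp [ 0.4067 -0.464 ]
[ 0.4531 -0.3961  0.145 ] [ -51.7   33.9   89.8   -0.2   56.1 -106.8]
[0.013, -0.004, 0.55, -0.003, 0.003, 0.002] n= 2.7
```

Request:
{"op": "send_rows", "data": {"moves": [[0.013, -0.005, 0.15, 0, 0, 0], [0.013, -0.005, 0.3, 0, 0, 0], [0.013, -0.005, 0.42, 0, 0, 0], [0.013, -0.005, 0.5, 0, 0, 0], [0.013, -0.005, 0.552, 0, 0, 0], [0.013, -0.005, 0.552, 0, 0, 0], [0.013, -0.005, 0.552, 0, 0, 0]]}}

```text
time_s: 31.8
position: [0.4498, -0.3976, 0.007]
tcp_rot: [[-0.821, 0.571, 0.0], [0.571, 0.821, -0.007], [-0.004, -0.005, -1.0]]
force: [1.2, -0.7, 0.7]
opening: 0.503
grasp_force: 0.0
```

Request:
{"op": "send_rows", "data": {"moves": [[0, 0, 0, 0, 0, 0], [0, 0, 0, 0, 0, 0], [0, 0, 0, 0, 0, 0], [0, 0, 0, 0, 0, 0], [0, 0, 0, 0, 0, 0], [0, 0, -0.2, 0, 0, 0], [0, 0, -0.4, 0, 0, 0], [0, 0, -0.6, 0, 0, 0], [0, 0, -0.8, 0, 0, 0], [0, 0, -1, 0, 0, 0], [0, 0, -1, 0, 0, 0]], "grip": 0}}

```text
time_s: 32.9
position: [0.4522, -0.3996, 0.2639]
tcp_rot: [[-0.82, 0.572, 0.009], [0.571, 0.82, -0.019], [-0.018, -0.01, -1.0]]
force: [0.3, -0.1, -0.2]
opening: 0.225
grasp_force: 29.9
```

```bash
python3 - <<'E'
from fit import *
a=ins(.018,.15)
seq([((.48,-.2,.32),tilt(95,20)),((.47,.03,.34),tilt(75,60)),((.52,.2,.34),a[1]),a,ins(.018,.03)])
E
```

```text
[0.361, 0.716, -0.238, -0.098, 0.221, 0.552] n= 6.3
[0.892, 0.04, 0.239, -0.146, 0.44, 0.174] n= 5.2
[0.354, 0.017, 0.614, 0.0, 0.111, -0.0] n= 3.5
[-0.06, 0.249, 0.542, 0.0, 0.0, 0.0] n= 3.0
[-0.451, 0.0, 0.164, 0.0, 0.0, 0.0] n= 2.4
```

Request:
{"op": "send_rows", "data": {"moves": [[0.36, 0.716, -0.24, -0.098, 0.221, 0.552], [0.36, 0.716, -0.24, -0.098, 0.221, 0.552], [0.36, 0.716, -0.24, -0.098, 0.221, 0.552], [0.36, 0.716, -0.24, -0.098, 0.221, 0.552], [0.36, 0.716, -0.24, -0.098, 0.221, 0.552], [0.36, 0.716, -0.24, -0.098, 0.221, 0.552], [0.36, 0.716, -0.24, -0.098, 0.221, 0.552], [0.36, 0.716, -0.24, -0.098, 0.221, 0.552], [0.36, 0.716, -0.24, -0.098, 0.221, 0.552]]}}

```text
time_s: 33.8
position: [0.4775, -0.1972, 0.3139]
tcp_rot: [[-0.078, 0.996, -0.04], [0.932, 0.087, 0.353], [0.355, -0.01, -0.935]]
force: [-0.2, 0.2, -0.3]
opening: 0.229
grasp_force: 29.9
```

Request:
{"op": "send_rows", "data": {"moves": [[0.89, 0.04, 0.24, -0.146, 0.44, 0.174], [0.89, 0.04, 0.24, -0.146, 0.44, 0.174], [0.89, 0.04, 0.24, -0.146, 0.44, 0.174], [0.89, 0.04, 0.24, -0.146, 0.44, 0.174], [0.89, 0.04, 0.24, -0.146, 0.44, 0.174], [0.89, 0.04, 0.24, -0.146, 0.44, 0.174], [0.89, 0.04, 0.24, -0.146, 0.44, 0.174], [0.89, 0.04, 0.24, -0.146, 0.44, 0.174]]}}

```text
time_s: 34.6
position: [0.4693, 0.0305, 0.3374]
tcp_rot: [[0.137, 0.965, 0.222], [0.475, -0.26, 0.841], [0.869, -0.01, -0.494]]
force: [0.4, -0.3, -0.5]
opening: 0.227
grasp_force: 29.9
```

```bash
cat > bk.py <<'E'
from m import *
for n in("scene","top"):
    s,p,d=cap(n); P=cloud(n,None,d)
    for o in seg(n,p,P,(8,150,90),(35,255,255),.07,.19,5,(.5,.69,.2,.42)):
        q=o[5]; t=q[q[:,2]>q[:,2].max()-.02]; b=q[q[:,2]<q[:,2].min()+.02]; print(n,"spatula in beaker: top",t.mean(0).round(3),"low",b.mean(0).round(3),"rel top",(t.mean(0)[:2]-BK).round(3))
s=readout.read_state(); print(s["position"].round(4),s["opening"])
E
python3 bk.py; python3 - <<'E'
from h import *
a=ins(.018,.15)
seq([((.52,.2,.34),a[1]),a,ins(.018,.03)])
E
```

```text
scene spatula in beaker: top [0.587 0.319 0.153] low [0.58  0.294 0.095] rel top [0.001 0.045]
top spatula in beaker: top [0.586 0.326 0.157] low [0.576 0.295 0.096] rel top [-0.     0.052]
[0.4693 0.0307 0.3376] 0.22463825977258306
[0.358, 0.019, 0.61, -0.002, 0.107, -0.006] n= 3.5
[-0.06, 0.249, 0.542, 0.0, 0.0, 0.0] n= 3.0
[-0.451, 0.0, 0.164, 0.0, 0.0, 0.0] n= 2.4
```

```bash
python3 - <<'E'
from h import *
a=ins(.026,.16,back=-.03)
seq([((.52,.2,.34),a[1]),a,ins(.026,.04,back=-.03)])
E
```

```text
[0.358, 0.019, 0.61, -0.002, 0.107, -0.006] n= 3.5
[-0.036, 0.281, 0.491, 0.0, 0.0, 0.0] n= 2.8
[-0.451, 0.0, 0.164, 0.0, 0.0, 0.0] n= 2.4
```

Request:
{"op": "send_rows", "data": {"moves": [[0.358, 0.019, 0.61, 0, 0.107, -0.006], [0.358, 0.019, 0.61, 0, 0.107, -0.006], [0.358, 0.019, 0.61, 0, 0.107, -0.006], [0.358, 0.019, 0.61, 0, 0.107, -0.006], [0.358, 0.019, 0.61, 0, 0.107, -0.006], [0.358, 0.019, 0.61, 0, 0.107, -0.006]]}}

```text
time_s: 35.3
position: [0.5192, 0.2017, 0.3404]
tcp_rot: [[0.088, 0.967, 0.239], [0.328, -0.255, 0.91], [0.94, -0.002, -0.34]]
force: [-0.2, -0.8, -0.6]
opening: 0.227
grasp_force: 29.9
```

Request:
{"op": "send_rows", "data": {"moves": [[-0.036, 0.281, 0.491, 0, 0, 0], [-0.036, 0.281, 0.491, 0, 0, 0], [-0.036, 0.281, 0.491, 0, 0, 0], [-0.036, 0.281, 0.491, 0, 0, 0], [-0.036, 0.281, 0.491, 0, 0, 0], [-0.036, 0.281, 0.491, 0, 0, 0]]}}

```text
time_s: 35.9
position: [0.6156, 0.2907, 0.2901]
tcp_rot: [[0.091, 0.966, 0.241], [0.327, -0.258, 0.909], [0.941, -0.004, -0.339]]
force: [-0.2, -0.5, 0.9]
opening: 0.226
grasp_force: 29.9
```

```bash
python3 - <<'E'
from h import *
s,p,d=cap("scene"); K,W=cam("scene"); C=np.linalg.inv(W)
def pr(X): c=C[:3,:3]@X+C[:3,3]; return (((K@c)[:2]/c[2]-[330,170])*4).round(0)
a=cv2.resize(p[170:310,330:490],None,fx=4,fy=4,interpolation=cv2.INTER_CUBIC)
s=readout.read_state(); T=pose(s); g=T[:3,3]-T[:3,2]*.006
for L in(-.14,-.06,.03): cv2.circle(a,[int(v) for v in pr(g+T[:3,0]*L)],5,(255,0,255),1)
save(a,'s5.png')
print(s["position"],s["opening"]); rows([ins(.026,.04,back=-.03)],s)
E
```

```text
[0.61552807 0.29066261 0.29032666] 0.22651451221186722
[-0.455, 0.008, 0.164, -0.001, -0.002, -0.002] n= 2.4
```

View pics/s5.png

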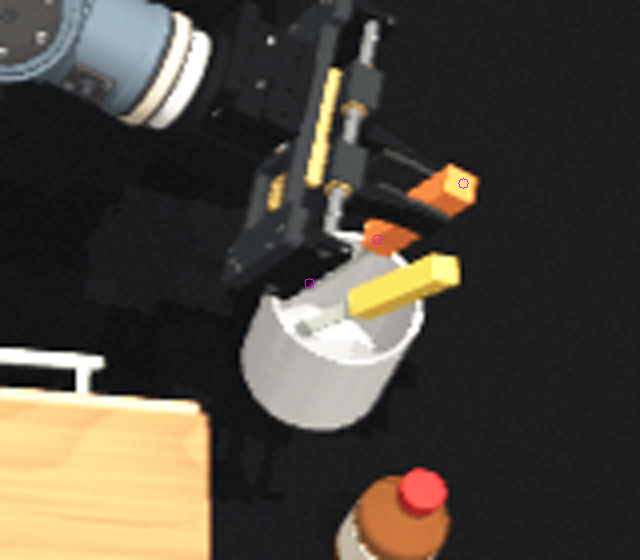

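Held as modelled (magenta marks fall on the handle end at (463,184) and blade root at (377,239)). The first spatula leans at (405,287), which leaves it clear of this one. Lowering.

Request:
{"op": "send_rows", "data": {"moves": [[-0.12, 0.006, 0.043, 0, 0, 0], [-0.24, 0.006, 0.087, 0, 0, 0], [-0.36, 0.006, 0.13, 0, 0, 0], [-0.454, 0.006, 0.164, 0, 0, 0], [-0.454, 0.006, 0.164, 0, 0, 0], [-0.454, 0.006, 0.164, 0, 0, 0]]}}

```text
time_s: 36.55
position: [0.6167, 0.2912, 0.1701]
tcp_rot: [[0.091, 0.966, 0.241], [0.325, -0.258, 0.91], [0.941, -0.005, -0.338]]
force: [-0.1, -0.6, -0.1]
opening: 0.228
grasp_force: 30.0
```

Request:
{"op": "send_rows", "data": {"moves": [[0, 0, 0, 0, 0, 0], [0, 0, 0, 0, 0, 0], [0, 0, 0, 0, 0, 0], [0, 0, 0, 0, 0, 0], [0, 0, -0.1, 0, 0, 0], [0, 0, -0.2, 0, 0, 0], [0, 0, -0.4, 0, 0, 0], [0.1, -0.1, -0.6, 0, 0, 0], [0.3, -0.3, -0.8, 0, 0, 0], [0.45, -0.34, -0.9, 0, 0, 0], [0.45, -0.34, -0.9, 0, 0, 0]], "grip": 0.4}}

```text
time_s: 37.65
position: [0.4891, 0.1455, 0.3535]
tcp_rot: [[0.091, 0.966, 0.24], [0.326, -0.257, 0.91], [0.941, -0.005, -0.339]]
force: [1.1, -0.3, -0.6]
opening: 0.404
grasp_force: 0.0
```

```bash
python3 bk.py; python3 - <<'E'
from h import *
seq([((.45,-.05,.30),tilt(110,0)),((.40,-.30,.25),tilt(145,0)),((.4067,-.464,.145),tilt(145.6,0))])
E
```

```text
scene spatula in beaker: top [0.597 0.318 0.153] low [0.6   0.283 0.091] rel top [0.011 0.044]
top spatula in beaker: top [0.594 0.325 0.157] low [0.59  0.285 0.091] rel top [0.008 0.051]
[0.4895 0.1455 0.3554] 0.39889698977659116
[-0.479, 0.048, -0.674, 0.239, -0.753, -0.337] n= 9.0
[-0.871, -0.53, 0.2, 0.0, 0.0, -0.389] n= 5.2
[-0.398, -0.522, 0.42, 0.0, 0.0, -0.007] n= 3.9
```

Request:
{"op": "send_rows", "data": {"moves": [[-0.48, 0.05, -0.67, 0.239, -0.753, -0.337], [-0.48, 0.05, -0.67, 0.239, -0.753, -0.337], [-0.48, 0.05, -0.67, 0.239, -0.753, -0.337], [-0.48, 0.05, -0.67, 0.239, -0.753, -0.337], [-0.48, 0.05, -0.67, 0.239, -0.753, -0.337], [-0.48, 0.05, -0.67, 0.239, -0.753, -0.337], [-0.48, 0.05, -0.67, 0.239, -0.753, -0.337], [-0.48, 0.05, -0.67, 0.239, -0.753, -0.337], [-0.48, 0.05, -0.67, 0.239, -0.753, -0.337], [-0.48, 0.05, -0.67, 0.239, -0.753, -0.337], [-0.48, 0.05, -0.67, 0.239, -0.753, -0.337]], "grip": 0.5}}

```text
time_s: 38.85
position: [0.4514, -0.0477, 0.2951]
tcp_rot: [[-0.346, 0.938, -0.008], [0.938, 0.346, 0.005], [0.007, -0.006, -1.0]]
force: [1.0, -1.3, -0.7]
opening: 0.5
grasp_force: 0.0
```

Request:
{"op": "send_rows", "data": {"moves": [[-0.87, -0.53, 0.2, 0, 0, -0.39], [-0.87, -0.53, 0.2, 0, 0, -0.39], [-0.87, -0.53, 0.2, 0, 0, -0.39], [-0.87, -0.53, 0.2, 0, 0, -0.39], [-0.87, -0.53, 0.2, 0, 0, -0.39], [-0.87, -0.53, 0.2, 0, 0, -0.39], [-0.87, -0.53, 0.2, 0, 0, -0.39], [-0.87, -0.53, 0.2, 0, 0, -0.39]]}}

```text
time_s: 39.65
position: [0.4003, -0.2999, 0.244]
tcp_rot: [[-0.818, 0.575, -0.008], [0.575, 0.818, 0.006], [0.01, 0.001, -1.0]]
force: [0.3, 0.4, -0.2]
opening: 0.5
grasp_force: 0.0
```

Request:
{"op": "send_rows", "data": {"moves": [[-0.4, -0.52, 0.42, 0, 0, -0.007], [-0.4, -0.52, 0.42, 0, 0, -0.007], [-0.4, -0.52, 0.42, 0, 0, -0.007], [-0.4, -0.52, 0.42, 0, 0, -0.007], [-0.4, -0.52, 0.42, 0, 0, -0.007], [-0.4, -0.52, 0.42, 0, 0, -0.007], [-0.4, -0.52, 0.42, 0, 0, -0.007]]}}

```text
time_s: 40.35
position: [0.4089, -0.4603, 0.1401]
tcp_rot: [[-0.828, 0.561, -0.007], [0.561, 0.828, 0.004], [0.008, -0.0, -1.0]]
force: [0.8, 0.2, 0.0]
opening: 0.504
grasp_force: 0.0
```

```bash
python3 sp.py w11.png; python3 -c "
from h import *
rows([((.4067,-.464,.007),tilt(145.6,0))])"
```

```text
centre [ 0.3948 -0.4625] top z 0.0223 yaw 144.7 LxW 89 20 px [268. 190.] grasp [ 0.3826 -0.4538]
[ 0.4089 -0.4603  0.1401] [ -58.7   35.4   87.4   -0.3   57.6 -114.4]
[-0.004, -0.017, 0.534, -0.001, -0.005, 0.003] n= 2.7
```

The last spatula was knocked about 26 mm along its axis, so I use the new position.

```bash
python3 sp.py w12.png; python3 -c "
from h import *
rows([((.3826,-.4538,.007),tilt(144.7,0))])"
```

```text
centre [ 0.3947 -0.4625] top z 0.0223 yaw 144.8 LxW 89 20 px [268. 190.] grasp [ 0.3825 -0.4538]
[ 0.4091 -0.4604  0.1406] [ -58.6   35.3   87.4   -0.3   57.6 -114.4]
[0.1, -0.036, 0.536, -0.001, -0.004, 0.014] n= 2.7
```

Request:
{"op": "send_rows", "data": {"moves": [[0.1, -0.036, 0.05, 0, -0.004, 0.014], [0.1, -0.036, 0.15, 0, -0.004, 0.014], [0.1, -0.036, 0.3, 0, -0.004, 0.014], [0.1, -0.036, 0.42, 0, -0.004, 0.014], [0.1, -0.036, 0.5, 0, -0.004, 0.014], [0.1, -0.036, 0.534, 0, -0.004, 0.014], [0.1, -0.036, 0.534, 0, -0.004, 0.014], [0.1, -0.036, 0.534, 0, -0.004, 0.014]]}}

```text
time_s: 41.25
position: [0.3826, -0.4555, 0.0076]
tcp_rot: [[-0.815, 0.579, -0.001], [0.579, 0.815, -0.003], [-0.001, -0.002, -1.0]]
force: [-0.3, -0.3, 1.0]
opening: 0.499
grasp_force: 0.0
```

Request:
{"op": "send_rows", "data": {"moves": [[0, 0, 0, 0, 0, 0], [0, 0, 0, 0, 0, 0], [0, 0, 0, 0, 0, 0], [0, 0, 0, 0, 0, 0], [0, 0, 0, 0, 0, 0], [0, 0, -0.2, 0, 0, 0], [0, 0, -0.4, 0, 0, 0], [0, 0, -0.6, 0, 0, 0], [0, 0, -0.8, 0, 0, 0], [0, 0, -1, 0, 0, 0], [0, 0, -1, 0, 0, 0]], "grip": 0}}

```text
time_s: 42.35
position: [0.3848, -0.4589, 0.2643]
tcp_rot: [[-0.815, 0.579, 0.006], [0.579, 0.815, -0.015], [-0.014, -0.009, -1.0]]
force: [0.9, -0.8, -0.6]
opening: 0.225
grasp_force: 29.8
```

```bash
python3 - <<'E'
from h import *
seq([((.44,-.26,.32),tilt(95,20)),((.46,-.03,.34),tilt(75,60))])
E
```

```text
[0.278, 0.774, -0.233, -0.098, 0.219, 0.545] n= 6.2
[0.882, 0.16, 0.236, -0.146, 0.44, 0.174] n= 5.2
```

Request:
{"op": "send_rows", "data": {"moves": [[0.28, 0.77, -0.23, -0.098, 0.219, 0.545], [0.28, 0.77, -0.23, -0.098, 0.219, 0.545], [0.28, 0.77, -0.23, -0.098, 0.219, 0.545], [0.28, 0.77, -0.23, -0.098, 0.219, 0.545], [0.28, 0.77, -0.23, -0.098, 0.219, 0.545], [0.28, 0.77, -0.23, -0.098, 0.219, 0.545], [0.28, 0.77, -0.23, -0.098, 0.219, 0.545], [0.28, 0.77, -0.23, -0.098, 0.219, 0.545], [0.28, 0.77, -0.23, -0.098, 0.219, 0.545]]}}

```text
time_s: 43.25
position: [0.4367, -0.2575, 0.3129]
tcp_rot: [[-0.08, 0.996, -0.038], [0.931, 0.088, 0.355], [0.357, -0.007, -0.934]]
force: [0.3, -0.1, -0.4]
opening: 0.223
grasp_force: 29.8
```

Request:
{"op": "send_rows", "data": {"moves": [[0.88, 0.16, 0.236, -0.146, 0.44, 0.174], [0.88, 0.16, 0.236, -0.146, 0.44, 0.174], [0.88, 0.16, 0.236, -0.146, 0.44, 0.174], [0.88, 0.16, 0.236, -0.146, 0.44, 0.174], [0.88, 0.16, 0.236, -0.146, 0.44, 0.174], [0.88, 0.16, 0.236, -0.146, 0.44, 0.174], [0.88, 0.16, 0.236, -0.146, 0.44, 0.174], [0.88, 0.16, 0.236, -0.146, 0.44, 0.174]]}}

```text
time_s: 44.05
position: [0.4581, -0.0297, 0.3367]
tcp_rot: [[0.135, 0.966, 0.222], [0.473, -0.259, 0.842], [0.871, -0.008, -0.491]]
force: [1.0, -0.2, 0.3]
opening: 0.227
grasp_force: 29.8
```

```bash
python3 bk.py; python3 - <<'E'
from h import *
from m import seg
s,p,d=cap("scene"); P=cloud("scene",None,d)
h=cv2.cvtColor(p,cv2.COLOR_RGB2HSV)
for nm,lo,hi in(("yellow",(21,120,90),(35,255,255)),("orange",(8,120,90),(20,255,255))):
    for o in seg("scene",p,P,lo,hi,.07,.19,5,(.5,.69,.2,.42)):
        q=o[5]; print(nm,o[0],q[q[:,2]>q[:,2].max()-.02].mean(0).round(3),q[q[:,2]<q[:,2].min()+.02].mean(0).round(3))
save(cv2.resize(p[170:310,330:490],None,fx=4,fy=4,interpolation=cv2.INTER_CUBIC),'s6.png')
for lat,back in((-.02,-.03),(0,-.03)):
    a=ins(lat,.16,back=back); seq([((.51,.17,.34),a[1]),a,ins(lat,.045,back=back)])
E
```

```text
scene spatula in beaker: top [0.604 0.317 0.149] low [0.606 0.281 0.092] rel top [0.018 0.043]
scene spatula in beaker: top [0.576 0.294 0.106] low [0.576 0.294 0.106] rel top [-0.01   0.019]
top spatula in beaker: top [0.594 0.325 0.157] low [0.589 0.285 0.089] rel top [0.008 0.051]
[ 0.4581 -0.0296  0.3369] 0.2255952601784568
yellow 170 [0.593 0.322 0.154] [0.577 0.288 0.095]
orange 248 [0.606 0.315 0.147] [0.605 0.279 0.086]
[0.415, -0.006, 0.712, -0.002, 0.104, -0.005] n= 4.1
[0.007, 0.105, 0.61, 0.0, 0.0, 0.0] n= 3.1
[-0.432, 0.0, 0.157, 0.0, 0.0, 0.0] n= 2.3
[0.415, -0.006, 0.712, -0.002, 0.104, -0.005] n= 4.1
[0.007, 0.185, 0.61, 0.0, 0.0, 0.0] n= 3.2
[-0.432, 0.0, 0.157, 0.0, 0.0, 0.0] n= 2.3
```

View pics/s6.png

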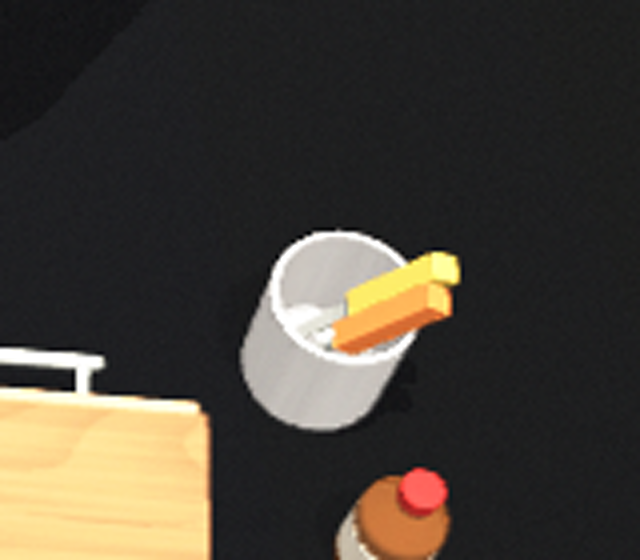

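```bash
python3 - <<'E'
from h import *
lat,back=-.026,-.026
a=ins(lat,.17,back=back); seq([((.50,.17,.34),a[1]),a,ins(lat,.04,back=back)])
E
```

```text
[0.41, -0.045, 0.703, -0.002, 0.104, -0.005] n= 4.1
[0.054, 0.119, 0.621, 0.0, 0.0, 0.0] n= 3.2
[-0.489, 0.0, 0.178, 0.0, 0.0, 0.0] n= 2.6
```

Request:
{"op": "send_rows", "data": {"moves": [[0.41, -0.045, 0.703, 0, 0.104, -0.005], [0.41, -0.045, 0.703, 0, 0.104, -0.005], [0.41, -0.045, 0.703, 0, 0.104, -0.005], [0.41, -0.045, 0.703, 0, 0.104, -0.005], [0.41, -0.045, 0.703, 0, 0.104, -0.005], [0.41, -0.045, 0.703, 0, 0.104, -0.005], [0.41, -0.045, 0.703, 0, 0.104, -0.005]]}}

```text
time_s: 44.9
position: [0.5, 0.1703, 0.3404]
tcp_rot: [[0.089, 0.967, 0.24], [0.329, -0.257, 0.909], [0.94, -0.002, -0.341]]
force: [-0.7, -0.4, -0.2]
opening: 0.228
grasp_force: 29.8
```

Request:
{"op": "send_rows", "data": {"moves": [[0.054, 0.119, 0.62, 0, 0, 0], [0.054, 0.119, 0.62, 0, 0, 0], [0.054, 0.119, 0.62, 0, 0, 0], [0.054, 0.119, 0.62, 0, 0, 0], [0.054, 0.119, 0.62, 0, 0, 0], [0.054, 0.119, 0.62, 0, 0, 0], [0.054, 0.119, 0.62, 0, 0, 0]]}}

```text
time_s: 45.6
position: [0.567, 0.3069, 0.3004]
tcp_rot: [[0.092, 0.966, 0.242], [0.328, -0.259, 0.909], [0.94, -0.004, -0.34]]
force: [0.5, -0.5, -1.0]
opening: 0.229
grasp_force: 29.8
```

```bash
python3 - <<'E'
from h import *
s,p,d=cap("scene"); K,W=cam("scene"); C=np.linalg.inv(W)
def pr(X): c=C[:3,:3]@X+C[:3,3]; return (((K@c)[:2]/c[2]-[330,170])*4).round(0)
a=cv2.resize(p[170:310,330:490],None,fx=4,fy=4,interpolation=cv2.INTER_CUBIC)
s=readout.read_state(); T=pose(s); g=T[:3,3]-T[:3,2]*.006
for L in(-.14,-.06,.03): cv2.circle(a,[int(v) for v in pr(g+T[:3,0]*L)],5,(255,0,255),1)
save(a,'s7.png')
print(s["position"],s["opening"]); rows([ins(-.026,.04,back=-.026)],s)
E
```

```text
[0.56699542 0.30700085 0.30049796] 0.22652476880829425
[-0.492, 0.004, 0.181, -0.001, -0.001, -0.002] n= 2.6
```

View pics/s7.png

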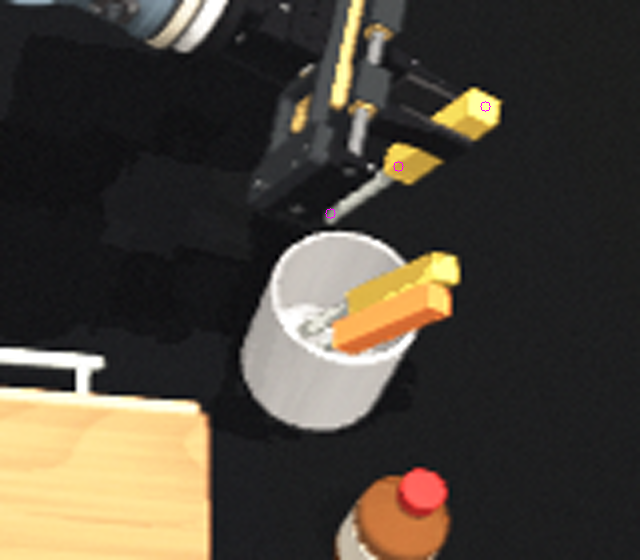

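Tip at (332,217), as modelled, and clear of the two handles at (405,285). Lowering and releasing.

Request:
{"op": "send_rows", "data": {"moves": [[-0.12, 0, 0.043, 0, 0, 0], [-0.24, 0.002, 0.087, 0, 0, 0], [-0.36, 0.002, 0.13, 0, 0, 0], [-0.44, 0.002, 0.16, 0, 0, 0], [-0.49, 0.002, 0.18, 0, 0, 0], [-0.49, 0.002, 0.18, 0, 0, 0], [-0.49, 0.002, 0.18, 0, 0, 0]]}}

```text
time_s: 46.35
position: [0.5669, 0.3091, 0.1704]
tcp_rot: [[0.09, 0.966, 0.241], [0.327, -0.257, 0.909], [0.941, -0.004, -0.339]]
force: [0.2, 0.4, -1.1]
opening: 0.225
grasp_force: 29.8
```

Request:
{"op": "send_rows", "data": {"moves": [[0, 0, 0, 0, 0, 0], [0, 0, 0, 0, 0, 0], [0, 0, 0, 0, 0, 0], [0, 0, 0, 0, 0, 0], [0, 0, -0.1, 0, 0, 0], [0, 0, -0.2, 0, 0, 0], [0, 0, -0.4, 0, 0, 0], [0.1, -0.1, -0.6, 0, 0, 0], [0.3, -0.3, -0.8, 0, 0, 0], [0.45, -0.34, -0.9, 0, 0, 0], [0.45, -0.34, -0.9, 0, 0, 0]], "grip": 0.4}}

```text
time_s: 47.45
position: [0.4392, 0.1633, 0.354]
tcp_rot: [[0.092, 0.966, 0.24], [0.328, -0.257, 0.909], [0.94, -0.005, -0.34]]
force: [0.7, -0.6, 0.6]
opening: 0.401
grasp_force: 0.0
```

```bash
python3 - <<'E'
from h import *
s,p,d=cap("scene"); P=cloud("scene",None,d); X,Y,Z=P[...,0],P[...,1],P[...,2]
for y0,y1 in((-.06,-.03),(.0,.03),(.06,.09),(.11,.15)):
    m=(Z>.110)&(Z<.1215)&(Y>y0)&(Y<y1)&(X>.6)&(X<.72); print("front top x",np.percentile(X[m],[10,50,90]).round(4) if m.sum() else None)
a=np.hstack([cv2.resize(p[170:310,330:490],(400,350),interpolation=cv2.INTER_CUBIC),cv2.resize(p[150:310,200:380],(394,350),interpolation=cv2.INTER_CUBIC)]); save(a,'s8.png')
print(readout.read_state()["position"])
E
```

```text
front top x [0.6623 0.6655 0.6683]
front top x [0.6652 0.6678 0.6718]
front top x [0.6682 0.6708 0.6745]
front top x [0.6699 0.6736 0.6774]
[0.43771644 0.16387399 0.35817275]
```

View pics/s8.png

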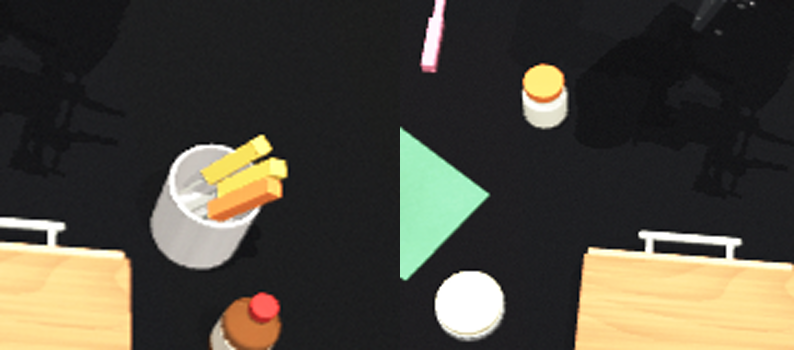

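```bash
python3 - <<'E'
from h import *
from m import seg
for n in("scene","top"):
    s,p,d=cap(n); P=cloud(n,None,d)
    for nm,lo,hi in(("yellow",(21,110,80),(36,255,255)),("orange",(8,110,80),(20,255,255))):
        h=cv2.cvtColor(p,cv2.COLOR_RGB2HSV)
        m=(cv2.inRange(h,lo,hi)>0)&(P[...,2]>.05)&(P[...,2]<.21)&(np.hypot(P[...,0]-BK[0],P[...,1]-BK[1])<.1)
        q=P[m]
        for a,b in((-.2,-.012),(-.012,.2)):
            t=(q[:,:2]-BK)@np.array([.966,-.259]); k=q[(t>a)&(t<b)]
            if len(k)<8: continue
            c=k.mean(0); e=np.linalg.svd(k-c,full_matrices=0)[2][0]; e*=np.sign(e[2]); u=(k-c)@e; top=c+e*np.percentile(u,97); tip=top-e*.17
            print(n,nm,a,len(k),"top",top.round(3),"lean",np.arccos(e[2]).round(2),"tip z est",tip[2].round(3),(tip[:2]-BK).round(3))
E
```

```text
scene yellow -0.2 258 top [0.57  0.314 0.163] lean 0.45 tip z est 0.01 [-0.031 -0.033]
scene yellow -0.012 100 top [0.599 0.326 0.159] lean 0.6 tip z est 0.019 [-0.031 -0.034]
scene orange -0.012 251 top [0.608 0.32  0.154] lean 0.57 tip z est 0.011 [ 0.014 -0.046]
top yellow -0.2 190 top [0.569 0.322 0.168] lean 0.54 tip z est 0.022 [-0.037 -0.037]
top yellow -0.012 58 top [0.596 0.327 0.162] lean 0.52 tip z est 0.014 [-0.019 -0.026]
top orange -0.012 121 top [0.606 0.323 0.159] lean 0.58 tip z est 0.017 [ 0.012 -0.044]
```

```bash
python3 -c "
from rig import ticket
print(ticket.hand_in())"
```

```text
the job is handed in; nothing more can be done
None
```

I handed the job in, but the hand-in gave no verdict: both covers measured seated and level before the drawer went to its hard stop, all three spatulas stand blade down in the beaker, and I never touched the bottle, jar or dishes.

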